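# Hold a lacquered oak block in the corner of the reading station

### The arm

A 7-joint arm with a two-finger parallel gripper is mounted at the origin on the work surface. World frame = base frame: x ahead of the robot, y to its left, z up, the work surface at z = 0. Lengths are in m, angles in rad, forces in N, time in s.
With the tool pointing down it reaches from about 0.4 to 0.875 m from the base axis. Payload 6.5 kg.
Tool frame: the origin (TCP) lies midway between the tips of the shut fingers; the grasp point (between the pads) lies 19 mm behind it (arm.hold_point_z is the distance from the TCP to the grasp point, in m); z points along the fingers, x is the direction in which the jaws open and shut, and the axes are right-handed (so a half turn about z gives the same grasp; the last joint's range is limited). The gripper opens to 88 mm and grips with 3 to 60 N. Pads are 18 mm wide; open, the fingers measure 123 mm over their backs; the gripper's body (75 mm by 187 mm) begins 45 mm behind the grasp point.
Start: joints at [-1.321, 0.536, -0.004, 1.538, 0.003, 1.067, -0.071], TCP at [0.202, 0.618, 0.204] pointing down, gripper open.
Joint ranges: [-2.7, 2.7], [-0.37, 2.16], [-1.27, 1.26], [0.24, 2.4], [-1.31, 4.45], [0.19, 1.91], [-2.76, 2.76]. Speed limits (rad/s): [2.39, 2.39, 3.14, 3.14, 3.14, 3.14, 3.14].

### API

Orientations are given as a 3x3 rotation matrix whose columns are the frame's x, y, z axes.
In Python, from bench import arm, vision, job_done gives the robot as it stands. The module is installed in compiled form; this text tells all that it offers.
- The arm moves only by the shell command python3 -m handwheel 'ROWS' [OPENING] [FORCE]. ROWS is JSON, a list of rows, each a list of 6 numbers: the shift along the tool's x, y, z in cm, then the turn, a rotation vector about the tool's x, y, z in degrees. In form: [[x, y, z, ax, ay, az], ...]. A call has 1 to 10 rows; each row is the pose to reach, as a shift and turn from the pose commanded when the call began, along the tool's axes at that moment; what a row does not reach only later rows make up. A row lasts 1/12 s, in which the tool goes at most 41.7 mm and 7.16 degrees, less where a joint would pass 70% of its speed; a pose out of reach is approached as far as the arm can. A call with a gripper value outside its range is refused whole. OPENING is the opening, from 0 (shut) to 1 (fully open), set as the call begins (- or left out, the last holds). The fingers move at their own pace and stop on an object; FORCE is the grip in N (left out, the last holds). Time passes only in rows, so rows that repeat a pose let the fingers close. It gives the time, the measured TCP pose, the force and the opening at its end, in the units of the state.
- arm.state(): the state, without advancing time (a new reading comes with each control period).
- vision.get_image(name): name is "side" or "top" or "wrist"; returns the picture (384x512x3 uint8, blue, green, red); there is no depth.
- vision.camera_params(name): a dict with "vertical_fov" (degrees; the focal length in pixels is half the picture's height over the tangent of half this angle, whatever the lens; pixels are square), "cx", "cy" (the principal point, pixels), "origin" and "attitude" of the camera in the world. Camera axes: x right, y down, z forward; pixel columns grow to the right and rows downward; lengths in m; the calibration is good to about 2 mm. A picture is of the moment at which its call begins: read the wrist's pose just before it. camera_params takes no time and is no camera call; for the wrist camera it gives the pose at the moment of the call.
- job_done(): hands the job in, once; it reports no verdict.
The state is a dict: "t": time; "q": joint angles; "qd": joint speeds; "tau": joint torques, N m; "ee_pos": TCP position; "ee_rot": TCP orientation; "contact_force": force on the tool from outside, world axes, zero at the start; "moment": the same for the moment, N m; "opening": finger opening in m.
Only numpy, scipy, OpenCV 4.12 (cv2) and the standard library are available. Lean on these libraries where they do the work, as an engineer would, in place of code of your own. Each camera call takes 0.05 s, during which the arm holds its last target.

### The job

Lift the blue cover off the reading station's pins and lay it flat, centred, on the yellow mat without dropping it. Then set the pale oak block upright on the station's bed and push it into the corner, its long side flush against the long stop rail and its end flush against the short stop rail. Finish while still holding it there, pressing steadily on both rails at once, and leave the dark block, the bottle and the jar where they stand.

Things in the scene. Friction and masses are not known exactly. Their poses are not given: they have to be found in the camera images.
- station: Fixed, polished, slippery (friction 0.2) aluminium bed plate 180 x 150 x 12 mm. Origin: centre of underside. Its two stop rails form the corner at +x, +y (far left): inner faces at x = 74 mm (short) and y = 59 mm (long). A 14 mm wide, 14 mm tall post stands on the bed at (-78, -63) mm. In the corner the block's origin is at (29, 36, 12) mm, over the small green window in the bed.
- long_stop: Rigid steel rail along the station's x, 180 x 16 x 14 mm, at the station's left (+y) edge. Origin: centre of its underside, on the bed, axes as the station's. A brass pin 6 mm across and 10 mm tall stands on top at 80 mm to -x of the origin.
- short_stop: Rigid steel rail along the station's y, 16 x 134 x 14 mm, at the station's far (+x) edge. Origin: centre of its underside, on the bed, axes as the station's. A brass pin 6 mm across and 10 mm tall stands on top at 57 mm to -y of the origin.
- cover: Loose blue plate 186 (x) x 156 (y) x 4 mm, 0.25 kg, at first on the rails and post in line with the station, its two 9 mm holes round the pins, which stand 6 mm proud (lift it straight up). Origin: centre of underside. Mid-top a black grip bar, 70 (x) x 22 (y) mm, from 4 to 38 mm above the origin: pinch it across y.
- mat: Fixed yellow mat lying on the table, 210 (x) x 180 (y) x 3 mm, to the robot's left. Origin: centre of its underside.
- oak_block: Loose pale oak block, 90 (x) x 46 (y) x 50 mm (z, upright), 0.1 to 0.2 kg, standing on the table. Origin: centre of its underside. Grip it across y, high enough to pass over the 14 mm tall rails. Either end may face the short rail.
- dark_block: Loose dark wood block of the same size and stance, to be left alone. Origin: centre of its underside.
- amber_bottle: Amber bottle with a white cap, 64 mm across, 115 mm tall, to be left alone. Origin: centre of its underside.
- jar: Clear jar with a white cap, 56 mm across, 80 mm tall, to be left alone. Origin: centre of its underside.
There are look-alikes about, which are no part of the job. Of the things shaped like the cover, the blue one is meant. Leave any purple look-alike of the oak_block alone.

How it is judged:
By the outcome, as a careful person would: the job done as asked, in the order asked, and still so for the second after the job is handed in, while the arm keeps its last pose, push and grip.
It also fails if it takes over 69 s, if anything falls off the work surface, if the arm or the gripper's body presses on something with over 40 N, if the wrist force passes 120 N, or if a joint passes its speed limit or range.

## Working session

There is one attempt and no reset: what is moved stays moved. The work goes in short steps, Python scripts to look and compute and a shell command to move; the robot and the scene stay as the last step left them, time stands still between calls to the robot, and variables do not carry over. Pictures are saved under pics/ and viewed, and the job is handed in when it is done.

```bash
mkdir -p pics; ls
cat > h.py <<'E'
import numpy as np, cv2
from bench import arm, vision
def K(name):
    p=vision.camera_params(name); f=192/np.tan(np.radians(p["vertical_fov"])/2)
    return f,p["cx"],p["cy"],np.array(p["origin"]),np.array(p["attitude"])
def ray(name,uv,P=None):
    f,cx,cy,o,R=P or K(name); uv=np.atleast_2d(uv).astype(float)
    d=np.c_[(uv[:,0]-cx)/f,(uv[:,1]-cy)/f,np.ones(len(uv))]
    return o,d@R.T
def onplane(name,uv,z,P=None):
    o,d=ray(name,uv,P); s=(z-o[2])/d[:,2]
    return o+d*s[:,None]
def proj(name,X,P=None):
    f,cx,cy,o,R=P or K(name); c=(np.atleast_2d(X)-o)@R
    return np.c_[f*c[:,0]/c[:,2]+cx,f*c[:,1]/c[:,2]+cy]
E
python3 - <<'E'
from h import *
np.set_printoptions(precision=4,suppress=True)
s=arm.state(); print({k:np.round(v,4).tolist() for k,v in s.items()}, arm.hold_point_z)
for n in ["side","top","wrist"]:
    print(n,vision.camera_params(n))
    cv2.imwrite(f"pics/{n}0.png",vision.get_image(n))
E
```

```text
pics
{'t': 0.0, 'q': [-1.3212, 0.5372, -0.0045, 1.5388, 0.0026, 1.0673, -0.0712], 'qd': [-0.0025, -0.0013, -0.0032, 0.0015, -0.0011, 0.0007, 0.0014], 'tau': [-0.0007, -57.0971, 0.9908, -25.1601, -0.0562, 0.018, 0.0002], 'ee_pos': [0.2017, 0.6173, 0.203], 'ee_rot': [[0.3105, 0.9506, -0.0004], [0.9506, -0.3105, -0.0016], [-0.0016, 0.0001, -1.0]], 'contact_force': [0.4957, 0.4852, 0.1646], 'moment': [-0.0381, -0.0264, 0.0032], 'opening': 0.0879} 0.0187
side {'vertical_fov': 52.942214855777266, 'cx': 255.89552682612174, 'cy': 190.42033983999633, 'origin': array([ 0.4201, -0.8304,  0.9877]), 'attitude': array([[ 0.9908, -0.1153,  0.071 ],
       [-0.1343, -0.7694,  0.6244],
       [-0.0173, -0.6282, -0.7778]])}
top {'vertical_fov': 47.88743855936486, 'cx': 254.85795550758937, 'cy': 196.95841658117226, 'origin': array([ 0.3862, -0.0769,  1.2884]), 'attitude': array([[-0.0187, -0.9945,  0.1035],
       [-0.9997,  0.0173, -0.015 ],
       [ 0.0131, -0.1037, -0.9945]])}
wrist {'vertical_fov': 70.56948238052793, 'cx': 257.472753579052, 'cy': 192.46299626078616, 'origin': array([0.1349, 0.6384, 0.3843]), 'attitude': array([[ 0.312 ,  0.9156,  0.2537],
       [ 0.9501, -0.3004, -0.0844],
       [-0.0011,  0.2673, -0.9636]])}
```

View pics/top0.png

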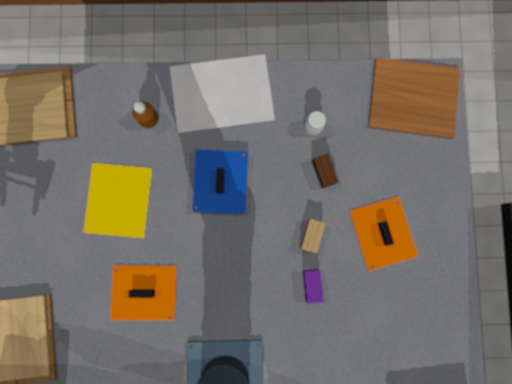

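View pics/side0.png

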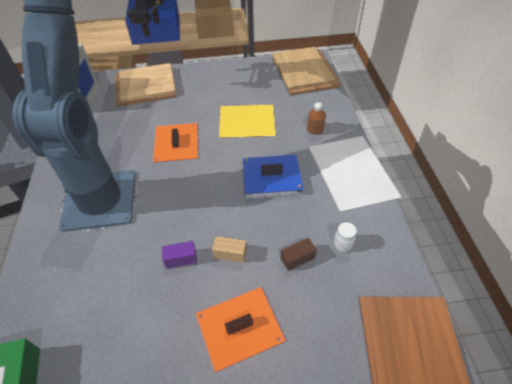

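View pics/wrist0.png

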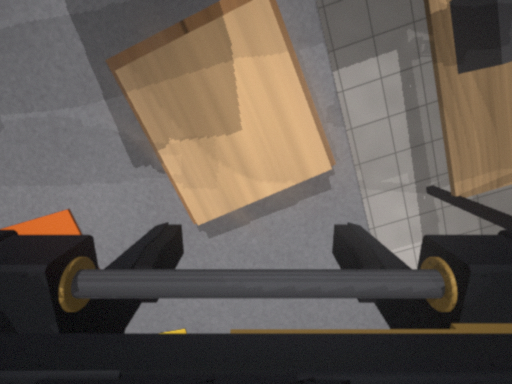

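Candidates in the top view:
- **Cover-shaped:** blue at (220,182), orange at (143,293) and orange at (384,233). The blue one is meant.
- **Block-shaped:** pale oak at (313,236), dark at (324,170), purple at (313,286). The pale oak is meant.
- **Mat:** yellow at (118,201). The grey-white sheet at (222,93) is not it.

Next I'll measure these.

```bash
cat > m.py <<'E'
from h import *
def blob(img,lo,hi,near=None,amin=20):
    h=cv2.cvtColor(img,cv2.COLOR_BGR2HSV); m=cv2.inRange(h,np.array(lo),np.array(hi))
    cs,_=cv2.findContours(m,cv2.RETR_EXTERNAL,cv2.CHAIN_APPROX_NONE)
    cs=[c for c in cs if cv2.contourArea(c)>amin]
    if near is not None: cs=sorted(cs,key=lambda c:np.hypot(*(c[:,0].mean(0)-near)))
    return cs
E
python3 - <<'E'
from m import *
np.set_printoptions(precision=4,suppress=True)
print('proj base top/side, tcp',[proj(n,[[0,0,0],[0.2017,.6173,.203],[.4,0,0]]) .round(0).tolist() for n in("top","side")])
for n,nb,no,nm in (("top",(220,182),(313,236),(118,201)),("side",(272,174),(230,249),(248,121))):
    im=cv2.imread(f"pics/{n}0.png")
    for lab,lo,hi,near,z in (("blue",(105,120,60),(125,255,255),nb,.030),("mat",(22,150,100),(35,255,255),nm,.003),("oak",(10,60,120),(24,200,255),no,.05)):
        cs=blob(im,lo,hi,near)
        c=cs[0]; 
        P=onplane(n,c[:,0,:],z)
        r=cv2.minAreaRect((P[:,:2]*1000).astype(np.float32))
        print(n,lab,cv2.contourArea(c),cv2.boundingRect(c),'rect world mm',np.round(r[0],1),np.round(r[1],1),round(r[2],1))
im=cv2.imread("pics/top0.png")
a=cv2.resize(im[140:260,180:340],None,fx=4.5,fy=4.5,interpolation=cv2.INTER_CUBIC)
cv2.imwrite("pics/crop_top.png",a)
im=cv2.imread("pics/side0.png")
a=cv2.resize(im[140:290,190:360],None,fx=4,fy=4,interpolation=cv2.INTER_CUBIC)
cv2.imwrite("pics/crop_side.png",a)
E
```

```text
proj base top/side, tcp [[[225.0, 378.0], [-35.0, 324.0], [223.0, 238.0]], [[99.0, 200.0], [154.0, 37.0], [222.0, 186.0]]]
top blue 3214.0 (193, 149, 55, 65) rect world mm [566.    5.7] [155.6 187.2] 87.0
top mat 4044.0 (84, 163, 68, 75) rect world mm [518.8 312.3] [177.7 208. ] 83.8
top oak 482.0 (302, 219, 23, 35) rect world mm [ 401.1 -259.9] [46.9 92.3] 72.3
side blue 1843.5 (244, 155, 59, 39) rect world mm [568.8   3. ] [156.9 184.6] 86.5
side mat 1492.5 (220, 105, 55, 32) rect world mm [521.6 310.9] [173.  204.1] 84.0
side oak 641.5 (212, 237, 34, 25) rect world mm [ 402.5 -273.1] [69.  93.6] 72.7
```

View pics/crop_top.png

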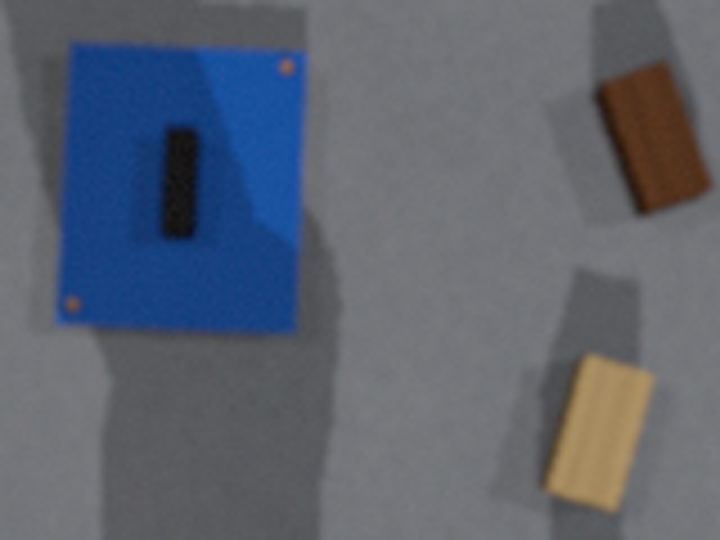

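View pics/crop_side.png

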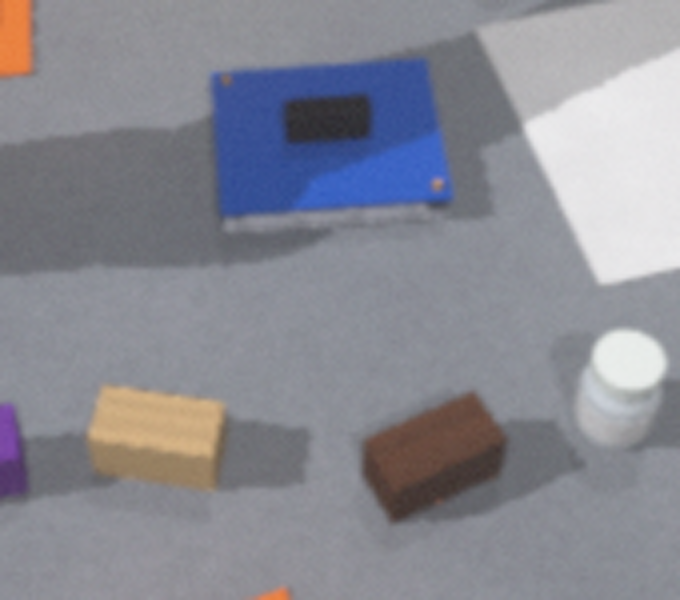

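```bash
cat > plan.py <<'E'
import sys; from h import *
# plan.py x y z yawdeg(of tool x) in mm
x,y,z,yaw=map(float,sys.argv[1:5]); s=arm.state(); R=np.array(s["ee_rot"]); p=np.array(s["ee_pos"])
a=np.radians(yaw); X=np.array([np.cos(a),np.sin(a),0]); Z=np.array([0,0,-1.]); T=np.c_[X,np.cross(Z,X),Z]
from scipy.spatial.transform import Rotation as Ro
print("t",round(s["t"],2),"p",np.round(p*1000,1),"yaw",round(np.degrees(np.arctan2(R[1,0],R[0,0])),2),"F",np.round(s["contact_force"],1),"M",np.round(s["moment"],2),"op",round(s["opening"],4))
print("cm",np.round(R.T@(np.array([x,y,z])-p*1000)/10,2),"deg",np.round(Ro.from_matrix(R.T@T).as_rotvec(degrees=True),2))
E
python3 plan.py 567 4.5 200 86.8
```

```text
t 0.15 p [201.7 617.4 203.2] yaw 71.91 F [ 0.5  0.2 -0. ] M [ 0.04 -0.05 -0.01] op 0.0883
cm [-46.91  53.75   0.38] deg [ -0.     0.07 -14.89]
```

```bash
python3 -m handwheel '[[-1,1.15,0,0,0,0],[-3,3.4,0,0,0,-1],[-5.5,6.3,0,0,0,-2],[-8,9.2,0,0,0,-3],[-10.6,12.1,0,0,0,-4],[-13.2,15.1,0,0,0,-5],[-15.8,18.1,0,0,0,-6],[-18.4,21.1,0,0,0,-7],[-21,24,0,0,0,-8],[-23.5,26.9,0,0,0,-9]]' 1 && python3 plan.py 567 4.5 200 86.8
```

```text
t: 0.98
ee_pos: [0.3851, 0.3089, 0.2038]
ee_rot: [[0.157, 0.988, -0.0], [0.988, -0.157, -0.0], [-0.0, -0.0, -1.0]]
contact_force: [0.8, 0.3, 0.0]
opening: 0.0884
t 0.98 p [385.1 308.9 203.8] yaw 80.95 F [0.8 0.3 0. ] M [0.03 0.01 0.03] op 0.0884
cm [-27.2   22.75   0.38] deg [-0.    0.01 -5.85]
```

```bash
python3 -m handwheel '[[-2.7,2.3,0,0,0,-1],[-5.6,4.7,0,0,0,-2],[-8.6,7.2,0,0,0,-3],[-11.6,9.7,0,0,0,-4],[-14.7,12.3,0,0,0,-5],[-17.8,14.9,0,0,0,-5.85],[-20.9,17.5,0,0,0,-5.85],[-23.8,19.9,0,0,0,-5.85],[-26.2,21.9,0.2,0,0,-5.85],[-27.2,22.75,0.4,0,0,-5.85]]'
python3 - <<'E'
from m import *
np.set_printoptions(precision=1,suppress=True)
s=arm.state(); P=K("wrist"); im=vision.get_image("wrist"); cv2.imwrite("pics/w1.png",im)
print(s["ee_pos"],s["t"])
c=max(blob(im,(105,120,40),(125,255,255)),key=cv2.contourArea)
X=onplane("wrist",c[:,0,:],.030,P)*1000
r=cv2.minAreaRect(X[:,:2].astype(np.float32)); print('cover',r)
print('proj tcp ground',proj("wrist",[[.567,.0045,.03]],P))
E
```

```text
t: 1.82
ee_pos: [0.5678, 0.001, 0.1998]
ee_rot: [[0.062, 0.998, 0.001], [0.998, -0.062, -0.002], [-0.002, 0.001, -1.0]]
contact_force: [0.5, -0.0, -0.1]
opening: 0.0883
[0.6 0.  0.2] 1.8167
cover ((566.640869140625, 5.374732971191406), (155.97280883789062, 184.84725952148438), 86.39910125732422)
proj tcp ground [[260.7 171.6]]
```

View pics/w1.png

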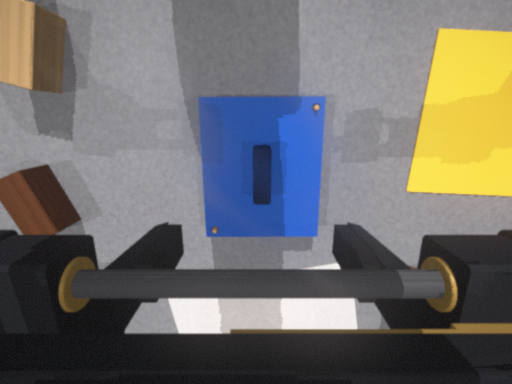

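```bash
python3 - <<'E'
from m import *
np.set_printoptions(precision=1,suppress=True)
P=K("wrist"); im=vision.get_image("wrist")
print(np.array(arm.state()["ee_pos"])*1000)
h=cv2.cvtColor(im,cv2.COLOR_BGR2HSV)
def cen(x0,y0,x1,y1,f):
    m=f(h[y0:y1,x0:x1]); v,u=np.nonzero(m); return np.array([u.mean()+x0,v.mean()+y0]),len(u)
notblue=lambda a:((a[...,0]<60)&(a[...,1]>60)&(a[...,2]>60))
a,na=cen(305,97,325,117,notblue); b,nb=cen(205,220,225,236,notblue); print(a,na,b,nb)
A=onplane("wrist",a,.036,P)[0]*1000;B=onplane("wrist",b,.036,P)[0]*1000
print('long pin',A,'short pin',B)
v=(B-A)[:2]; yaw=np.arctan2(v[1],v[0])-np.arctan2(-124,162); print('len',np.hypot(*v),np.hypot(162,124),'yaw',np.degrees(yaw))
c,s=np.cos(yaw),np.sin(yaw); R=np.array([[c,-s],[s,c]])
print('station origin',(A[:2]+B[:2])/2-R@np.array([1,5]))
m=cv2.inRange(h,(0,0,0),(180,255,55)); m[:120]=0; m[220:]=0; m[:,:240]=0; m[:,285:]=0
cs,_=cv2.findContours(m,cv2.RETR_EXTERNAL,cv2.CHAIN_APPROX_NONE); k=max(cs,key=cv2.contourArea)
X=onplane("wrist",k[:,0],.064,P)*1000; print('bar',cv2.boundingRect(k),cv2.minAreaRect(X[:,:2].astype(np.float32)))
E
python3 plan.py 566.6 5.4 200 86.6
```

```text
[566.6   3.7 199.2]
[316.7 106.9] 18 [214.6 229.9] 17
long pin [490.4  76.6  36. ] short pin [642.6 -64.1  36. ]
len 207.23592919303945 204.00980368599937 yaw -5.3231813253833025
station origin [565.    1.3]
t 1.92 p [566.6   3.7 199.2] yaw 86.5 F [-0.2  0.9 -0.3] M [0.01 0.05 0.03] op 0.0879
cm [ 0.17 -0.01 -0.08] deg [-0.03  0.07 -0.1 ]Traceback (most recent call last):
  File "<stdin>", line 16, in <module>
ValueError: max() iterable argument is empty
```

Run:
```python
from m import *
np.set_printoptions(precision=1,suppress=True)
P=K("wrist"); im=vision.get_image("wrist"); cv2.imwrite("pics/w2.png",im)
print(np.array(arm.state()["ee_pos"])*1000)
h=cv2.cvtColor(im,cv2.COLOR_BGR2HSV)
c=max(blob(im,(105,120,40),(125,255,255)),key=cv2.contourArea)
q=c[:,0].astype(float)
X=onplane("wrist",q,.030,P)*1000
print('cover',cv2.minAreaRect(X[:,:2].astype(np.float32)))
print(h[175,255:270], h[160:165,240])
v,u=np.nonzero(h[130:215,245:280,2]<70); k=np.c_[u+245,v+130]
print(len(k),k.min(0),k.max(0)); 
X=onplane("wrist",k,.064,P)*1000; print('bar',cv2.minAreaRect(X[:,:2].astype(np.float32)),X.mean(0))
o=cv2.resize(im[90:245,190:335],None,fx=5,fy=5,interpolation=cv2.INTER_CUBIC); cv2.imwrite("pics/w2c.png",o[:600*1,:])
```

```text
[565.8   6.3 199.3]
cover ((566.1123046875, 5.488258361816406), (155.6769256591797, 184.784912109375), 86.43586730957031)
[[112 155  82]
 [114 136  86]
 [112 152  84]
 [112 154  81]
 [113 147  83]
 [113 143  84]
 [112 144  87]
 [111 147  85]
 [111 149  84]
 [112 155  84]
 [113 148  86]
 [113 151  86]
 [113 160  86]
 [111 168 102]
 [110 189 136]] [[110 181 148]
 [111 180 149]
 [111 174 148]
 [111 175 150]
 [111 180 149]]
164 [252 148] [267 204]
bar ((564.81103515625, 5.586934566497803), (18.344741821289062, 68.09249114990234), 86.42882537841797) [588.3   2.2  64. ]
```

```bash
python3 -c "
import cv2;o=cv2.imread('pics/w2.png')[90:245,190:335];cv2.imwrite('pics/w2d.png',cv2.resize(o,None,fx=3.8,fy=3.8,interpolation=cv2.INTER_CUBIC))"
```

```text
(no output)
```

View pics/w2d.png

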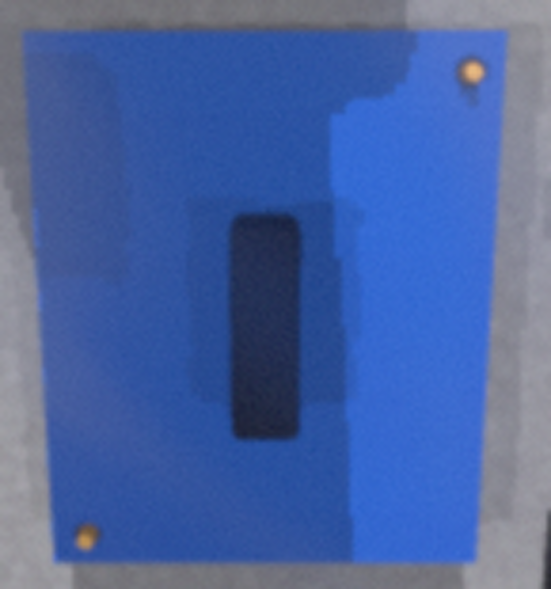

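```bash
python3 -m handwheel '[[0,0,0,0,0,0],[0,0,0,0,0,0]]'; python3 plan.py 566.1 5.5 36 86.45
```

```text
t: 2.13
ee_pos: [0.5655, 0.0088, 0.1998]
ee_rot: [[0.054, 0.999, -0.001], [0.999, -0.054, 0.001], [0.001, -0.001, -1.0]]
contact_force: [0.8, 0.1, -0.5]
opening: 0.0882
t 2.13 p [565.5   8.8 199.8] yaw 86.93 F [ 0.8  0.1 -0.5] M [0.08 0.01 0.02] op 0.0882
cm [-0.34  0.08 16.38] deg [-0.04 -0.06  0.48]
```

```bash
python3 -m handwheel '[[-0.1,0,0.8,0,0,0],[-0.2,0,2.4,0,0,0.2],[-0.3,0.05,4.4,0,0,0.4],[-0.35,0.08,6.6,0,0,0.5],[-0.35,0.08,8.8,0,0,0.5],[-0.35,0.08,10.8,0,0,0.5],[-0.35,0.08,12,0,0,0.5],[-0.35,0.08,12.6,0,0,0.5],[-0.35,0.08,12.8,0,0,0.5],[-0.35,0.08,12.8,0,0,0.5]]'; python3 plan.py 566.1 5.5 36 86.45
```

```text
t: 2.97
ee_pos: [0.567, 0.0031, 0.072]
ee_rot: [[0.065, 0.998, 0.0], [0.998, -0.065, 0.0], [0.0, 0.0, -1.0]]
contact_force: [0.8, 1.3, -0.2]
opening: 0.088
t 2.97 p [567.    3.1  72. ] yaw 86.28 F [ 0.8  1.3 -0.2] M [0.04 0.02 0.  ] op 0.088
cm [ 0.23 -0.11  3.6 ] deg [ 0.01 -0.01 -0.17]
```

```bash
for i in 1 2 3; do python3 -m handwheel '[[0,0,0,0,0,0]]' | sed -n 1,3p; done; python3 -c "
from h import *
s=arm.state();print(s['qd'],s['q'])"
```

```text
t: 3.05
ee_pos: [0.5676, 0.003, 0.0727]
ee_rot: [[0.065, 0.998, 0.002], [0.998, -0.065, 0.0], [0.0, 0.002, -1.0]]
t: 3.13
ee_pos: [0.5677, 0.0029, 0.0729]
ee_rot: [[0.065, 0.998, 0.002], [0.998, -0.065, 0.0], [0.0, 0.002, -1.0]]
t: 3.22
ee_pos: [0.5676, 0.0029, 0.0727]
ee_rot: [[0.065, 0.998, 0.002], [0.998, -0.065, 0.0], [0.0, 0.002, -1.0]]
[-0.00060326  0.00293065 -0.00082848  0.00300992 -0.00042819 -0.00208124
  0.00253738] [-0.22096053  0.577591    0.18101448  1.86400091 -0.15123735  0.71149271
  1.5513846 ]
```

```bash
python3 -m handwheel '[[0.1,-0.05,0,0,0,0],[0.25,-0.16,0.5,0,0,-0.2],[0.25,-0.16,1.3,0,0,-0.2],[0.25,-0.16,2.2,0,0,-0.2],[0.25,-0.16,3,0,0,-0.2],[0.25,-0.16,3.5,0,0,-0.2],[0.25,-0.16,3.6,0,0,-0.2],[0.25,-0.16,3.6,0,0,-0.2],[0.25,-0.16,3.6,0,0,-0.2]]'; python3 plan.py 566.1 5.5 36 86.45;  python3 - <<'E'
from h import *
cv2.imwrite("pics/w3.png",vision.get_image("wrist"))
E
```

```text
t: 3.97
ee_pos: [0.5656, 0.0053, 0.0358]
ee_rot: [[0.062, 0.998, 0.0], [0.998, -0.062, -0.0], [-0.0, 0.0, -1.0]]
contact_force: [0.8, -0.2, 0.4]
opening: 0.0884
t 3.97 p [565.6   5.3  35.8] yaw 86.45 F [ 0.8 -0.2  0.4] M [ 0.07 -0.02 -0.05] op 0.0884
cm [ 0.02  0.05 -0.02] deg [ 0.01  0.01 -0.  ]
```

View pics/w3.png

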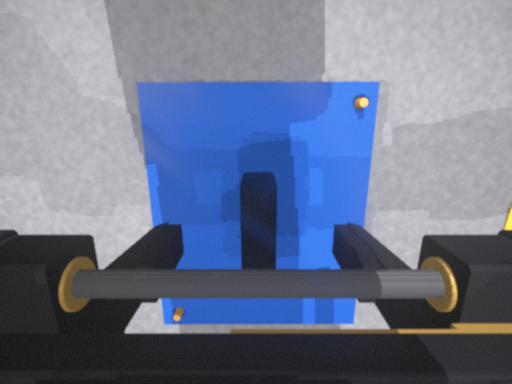

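The bar (column 258) sits midway between the fingertips (columns 182 and 333). I'll close on it.

```bash
python3 -m handwheel '[[0,0,0,0,0,0],[0,0,0,0,0,0],[0,0,0,0,0,0],[0,0,0,0,0,0],[0,0,0,0,0,0],[0,0,0,0,0,0],[0,0,0,0,0,0],[0,0,0,0,0,0]]' 0 40; python3 plan.py 566.1 5.5 36 86.45
```

```text
t: 4.68
ee_pos: [0.5654, 0.0055, 0.0358]
ee_rot: [[0.062, 0.998, 0.0], [0.998, -0.062, -0.0], [-0.0, 0.0, -1.0]]
contact_force: [0.3, 0.6, -0.6]
opening: 0.0369
t 4.68 p [565.4   5.5  35.8] yaw 86.46 F [ 0.3  0.6 -0.6] M [ 0.    0.01 -0.02] op 0.0369
cm [ 0.01  0.07 -0.02] deg [0.   0.   0.01]
```

```bash
python3 -m handwheel '[[0,0,0,0,0,0],[0,0,0,0,0,0],[0,0,0,0,0,0],[0,0,0,0,0,0],[0,0,0,0,0,0]]'; python3 -m handwheel '[[0,0,-0.1,0,0,0],[0,0,-0.3,0,0,0],[0,0,-0.6,0,0,0],[0,0,-1,0,0,0],[0,0,-1.5,0,0,0],[0,0,-2.1,0,0,0],[0,0,-2.7,0,0,0],[0,0,-3.3,0,0,0],[0,0,-3.8,0,0,0],[0,0,-4,0,0,0]]'; python3 plan.py 566.1 5.5 76 86.45;python3 - <<'E'
from h import *
cv2.imwrite("pics/w4.png",vision.get_image("wrist"))
im=vision.get_image("side"); cv2.imwrite("pics/s4.png",cv2.resize(im[80:230,180:370],None,fx=4,fy=4,interpolation=cv2.INTER_CUBIC))
E
```

```text
t: 5.1
ee_pos: [0.5654, 0.0055, 0.0359]
ee_rot: [[0.062, 0.998, 0.0], [0.998, -0.062, 0.0], [0.0, 0.0, -1.0]]
contact_force: [-0.0, -0.7, 0.4]
opening: 0.0036
t: 5.93
ee_pos: [0.566, 0.0055, 0.0769]
ee_rot: [[0.062, 0.998, 0.001], [0.998, -0.062, 0.0], [0.0, 0.001, -1.0]]
contact_force: [0.5, -0.5, 0.3]
opening: 0.0002
t 5.93 p [566.    5.5  76.9] yaw 86.46 F [ 0.5 -0.5  0.3] M [ 0.01 -0.01 -0.  ] op 0.0002
cm [0.   0.01 0.09] deg [ 0.08 -0.01  0.01]
```

View pics/w4.png

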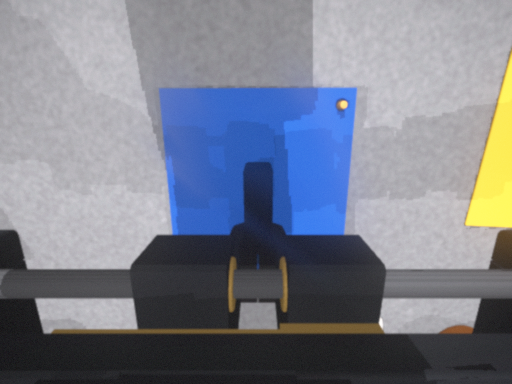

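View pics/s4.png

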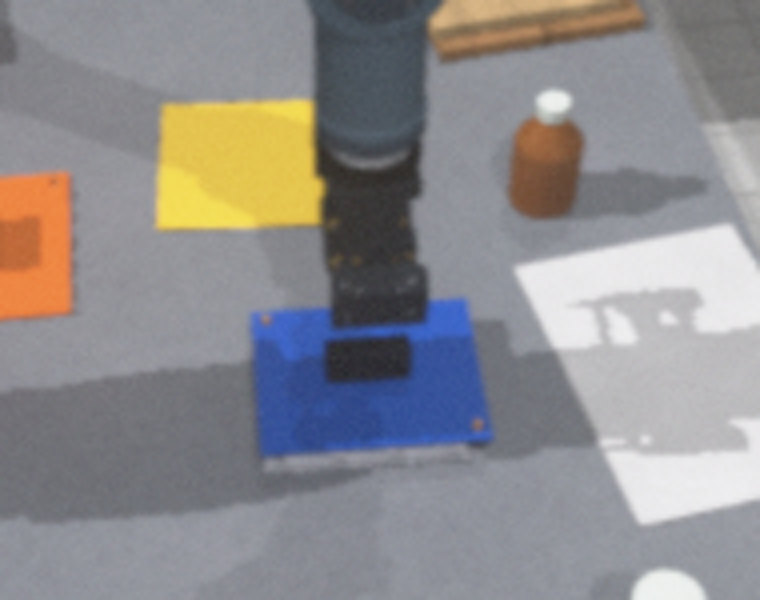

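Run:
```python
from h import *
np.set_printoptions(precision=1,suppress=True)
X=np.array([[.566,.0055,.0769],[.566,.0055,.0969],[.531,.0077,.064],[.601,.0034,.064],[.531,-.0033,.064],[.531,-.0033,.03],[.601,-.0076,.064],[.601,-.0076,.03]])
a=proj("side",X); print(a,(a-[180,80])*4)
print(proj("wrist",X))
```

```text
[[270.8 163.1]
 [270.9 158.8]
 [260.  166.6]
 [281.5 165.1]
 [260.5 169. ]
 [260.6 176. ]
 [282.1 167.6]
 [281.8 174.6]] [[363.4 332.6]
 [363.7 315.3]
 [320.1 346.2]
 [406.2 340.5]
 [322.  356.2]
 [322.3 383.9]
 [408.6 350.5]
 [407.1 378.3]]
[[258.3 220. ]
 [258.4 231.4]
 [258.2 168. ]
 [258.4 255.5]
 [243.1 168.9]
 [245.1 161.5]
 [244.5 256.2]
 [246.2 237.8]]
```

The fingers shut fully (opening 0.2 mm), so they missed the bar even though the TCP was at 36 mm. I'll find out where the fingertips really are.

Run:
```python
from h import *
np.set_printoptions(precision=1,suppress=True)
a=cv2.imread("pics/w4.png")[130:280,150:370]; b=cv2.imread("pics/w3.png")[130:280,150:370]
def br(x): return np.clip(x.astype(float)*2.2,0,255).astype(np.uint8)
o=np.vstack([cv2.resize(br(x),None,fx=2,fy=2,interpolation=cv2.INTER_CUBIC) for x in (a,b)])
P=K("wrist"); s=arm.state(); p=np.array(s["ee_pos"]);R=np.array(s["ee_rot"])
for z in (0,-.019,-.04,-.06): print(z,proj("wrist",[p+R@[0,0,z],p+R@[.044,0,z],p+R@[.044,-.009,z],p+R@[.044,.009,z]],P).ravel())
cv2.imwrite("pics/cmp.png",o)
```

```text
0 [258.2 219.4 319.9 219.3 320.7 207.3 319.2 231. ]
-0.019 [258.3 230.1 326.5 229.9 327.4 216.8 325.6 242.7]
-0.04 [258.5 244.8 335.5 244.7 336.7 230.1 334.3 258.8]
-0.06 [258.6 262.9 346.6 262.8 348.2 246.4 345.1 278.6]
```

View pics/cmp.png

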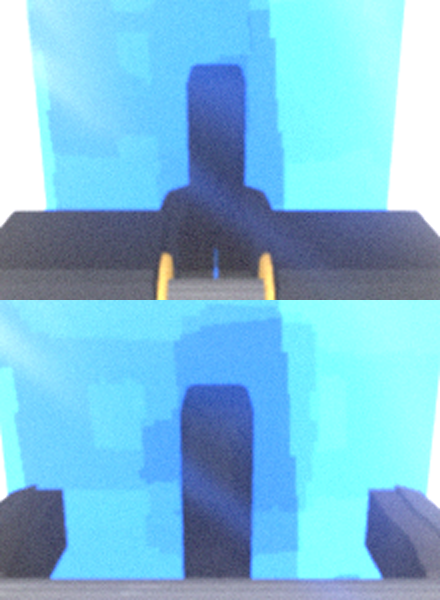

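```bash
python3 -m handwheel '[[0,0,0,0,0,0],[0,0,0,0,0,0],[0,0,0,0,0,0],[0,0,0,0,0,0],[0,0,0,0,0,0],[0,0,0,0,0,0],[0,0,0,0,0,0],[0,0,0,0,0,0],[0,0,0,0,0,0],[0,0,0,0,0,0]]' 1; python3 plan.py 566 5.5 50 86.45;python3 - <<'E'
from h import *
np.set_printoptions(precision=1,suppress=True)
im=vision.get_image("side"); cv2.imwrite("pics/s5.png",np.clip(cv2.resize(im[110:210,220:330],None,fx=6,fy=6,interpolation=cv2.INTER_CUBIC)*2.0,0,255).astype(np.uint8))
s=arm.state(); p=np.array(s["ee_pos"]);R=np.array(s["ee_rot"])
for z in (0,-.019,-.035,-.064): print(z,((proj("side",[p+R@[-.044,-.009,z],p+R@[-.044,.009,z],p+R@[-.061,-.009,z],p+R@[-.093,-.037,z],p+R@[-.093,.037,z]])-[220,110])*6).ravel())
E
```

```text
t: 6.87
ee_pos: [0.5654, 0.0054, 0.0758]
ee_rot: [[0.062, 0.998, 0.0], [0.998, -0.062, -0.0], [-0.0, 0.0, -1.0]]
contact_force: [0.3, -1.0, -0.1]
opening: 0.0649
t 6.87 p [565.4   5.4  75.8] yaw 86.45 F [ 0.3 -1.  -0.1] M [ 0.05 -0.04  0.01] op 0.0649
cm [0.01 0.06 2.58] deg [0. 0. 0.]
0 [295.1 382.8 329.2 380.5 298.2 407.2 249.6 458.1 393.6 448.4]
-0.019 [295.4 358.5 330.  356.2 298.6 383.  249.3 434.2 395.2 424.4]
-0.035 [295.7 337.6 330.7 335.3 298.9 362.2 249.1 413.5 396.6 403.6]
-0.064 [296.3 298.6 331.9 296.2 299.5 323.3 248.8 374.9 399.2 364.9]
```

View pics/s5.png

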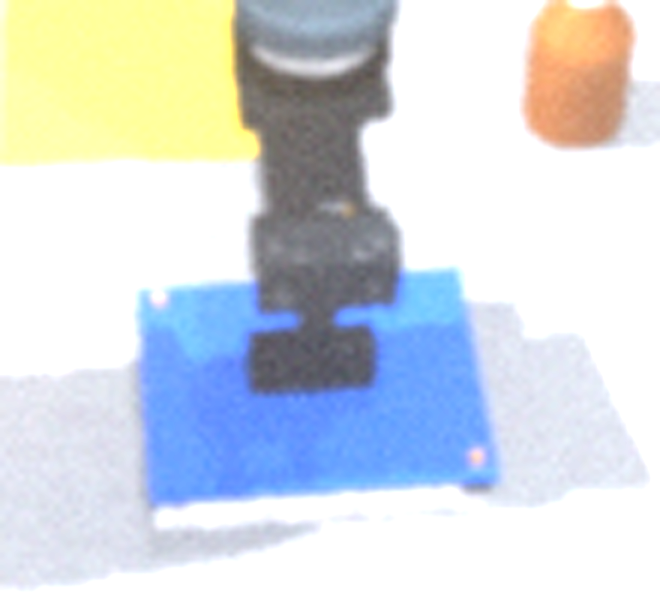

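Two views agree: the real fingertips end about 35 mm behind the reported TCP, so they closed above the bar. I'll descend in stages, watching force and pictures.

```bash
python3 -m handwheel '[[0,0,0.3,0,0,0],[0,0,0.9,0,0,0],[0,0,1.6,0,0,0],[0,0,2.4,0,0,0],[0,0,3.2,0,0,0],[0,0,4,0,0,0],[0,0,4.7,0,0,0],[0,0,5.2,0,0,0],[0,0,5.5,0,0,0],[0,0,5.5,0,0,0]]' 1; python3 -m handwheel '[[0,0,0,0,0,0],[0,0,0,0,0,0]]'; python3 plan.py 566 5.5 5 86.45;python3 - <<'E'
from h import *
im=vision.get_image("side"); a=cv2.resize(im[110:210,220:330],None,fx=4,fy=4,interpolation=cv2.INTER_CUBIC)
b=vision.get_image("wrist")[130:280,150:370]; b=cv2.resize(b,(440,300)); a=cv2.copyMakeBorder(a,0,0,0,0,0); 
o=np.zeros((700,440,3),np.uint8); o[:400]=a; o[400:]=b; o=np.clip(o*1.9,0,255).astype(np.uint8)
cv2.imwrite("pics/c6.png",cv2.resize(o,(377,600)))
cv2.imwrite("pics/w6.png",np.clip(vision.get_image("wrist")*1.8,0,255).astype(np.uint8))
E
```

```text
t: 7.75
ee_pos: [0.565, 0.0054, 0.0201]
ee_rot: [[0.062, 0.998, -0.001], [0.998, -0.062, -0.0], [-0.0, -0.001, -1.0]]
contact_force: [-0.3, 0.1, 0.7]
opening: 0.0882
t: 7.92
ee_pos: [0.5658, 0.0055, 0.0212]
ee_rot: [[0.062, 0.998, 0.001], [0.998, -0.062, 0.0], [0.0, 0.001, -1.0]]
contact_force: [0.1, -0.0, 0.1]
opening: 0.0882
t 7.92 p [565.8   5.5  21.2] yaw 86.46 F [ 0.1 -0.   0.1] M [0.03 0.02 0.01] op 0.0882
cm [0.01 0.02 1.62] deg [ 0.04 -0.    0.01]
```

View pics/c6.png

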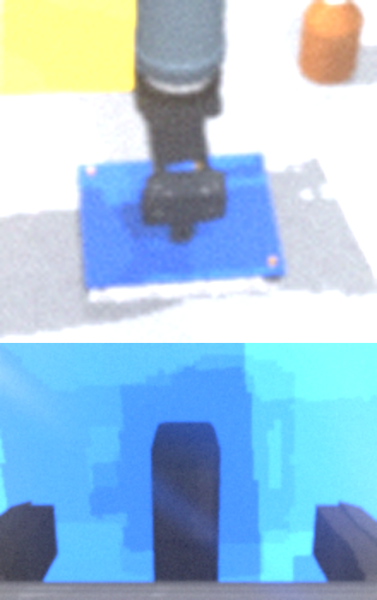

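View pics/w6.png

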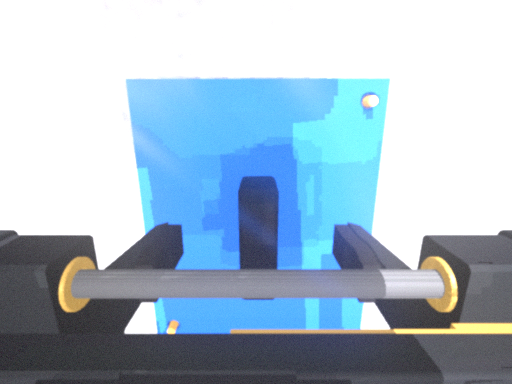

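Run:
```python
from h import *
o,d=ray("side",[[272.5,179.4],[272.5,180.5]])
for y in (-.0385,-.0555):
    s=(y-o[1])/d[:,1]; print(y,(o+d*s[:,None]).round(4).tolist())
```

```text
-0.0385 [[0.5647, -0.0385, 0.0475], [0.5648, -0.0385, 0.0421]]
-0.0555 [[0.5616, -0.0555, 0.0677], [0.5617, -0.0555, 0.0624]]
```

```bash
python3 -m handwheel '[[0,0,0.2,0,0,0],[0,0,0.5,0,0,0],[0,0,0.8,0,0,0],[0,0,1,0,0,0],[0,0,1,0,0,0]]'|grep -v rot;  python3 -m handwheel '[[0,0,0.15,0,0,0],[0,0,0.3,0,0,0],[0,0,0.45,0,0,0],[0,0,0.6,0,0,0],[0,0,0.6,0,0,0]]'|grep -v rot
python3 - <<'E'
from h import *
im=vision.get_image("side"); a=cv2.resize(im[130:200,230:320],None,fx=6,fy=6,interpolation=cv2.INTER_CUBIC)
cv2.imwrite("pics/c7.png",np.clip(a*1.9,0,255).astype(np.uint8))
E
python3 plan.py 566 5.5 5 86.45
```

```text
t: 8.48
ee_pos: [0.5649, 0.0055, 0.0102]
contact_force: [0.1, -0.2, -0.1]
opening: 0.0883
t: 8.9
ee_pos: [0.5652, 0.0055, 0.0045]
contact_force: [0.6, -0.0, -0.2]
opening: 0.0879
t 8.95 p [565.3   5.4   4.7] yaw 86.46 F [ 0.  -0.3  0.9] M [-0.01  0.02  0.02] op 0.088
cm [ 0.01  0.07 -0.03] deg [-0.02  0.    0.01]
```

View pics/c7.png

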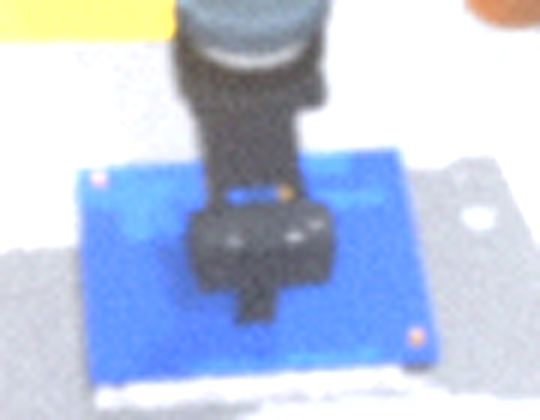

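```bash
python3 -m handwheel '[[0,0,0,0,0,0],[0,0,0,0,0,0],[0,0,0,0,0,0],[0,0,0,0,0,0],[0,0,0,0,0,0],[0,0,0,0,0,0],[0,0,0,0,0,0],[0,0,0,0,0,0],[0,0,0,0,0,0],[0,0,0,0,0,0]]' 0 40 |grep -v rot; python3 -m handwheel '[[0,0,0,0,0,0],[0,0,0,0,0,0],[0,0,0,0,0,0],[0,0,0,0,0,0],[0,0,0,0,0,0]]'|grep -v rot;python3 plan.py 566.1 5.5 36 86.45
```

```text
t: 9.78
ee_pos: [0.5654, 0.0055, 0.0048]
contact_force: [-0.1, -0.2, 0.6]
opening: 0.0233
t: 10.2
ee_pos: [0.5654, 0.0055, 0.0048]
contact_force: [0.7, -0.5, 1.0]
opening: 0.0216
t 10.2 p [565.4   5.5   4.8] yaw 86.46 F [ 0.7 -0.5  1. ] M [ 0.03 -0.02  0.07] op 0.0216
cm [ 0.01  0.07 -3.12] deg [ 0.   -0.    0.01]
```

The opening holds at 21.6 mm against a 22 mm bar, so it is gripped. I'll lift straight up.

```bash
python3 -m handwheel '[[0,0,-0.1,0,0,0],[0,0,-0.3,0,0,0],[0,0,-0.6,0,0,0],[0,0,-1,0,0,0],[0,0,-1.5,0,0,0],[0,0,-2.1,0,0,0],[0,0,-2.7,0,0,0],[0,0,-3.3,0,0,0],[0,0,-3.8,0,0,0],[0,0,-4.1,0,0,0]]'|grep -v rot; python3 -m handwheel '[[0,0,-0.3,0,0,0],[0,0,-0.8,0,0,0],[0,0,-1.4,0,0,0],[0,0,-2.1,0,0,0],[0,0,-2.8,0,0,0],[0,0,-3.4,0,0,0],[0,0,-3.8,0,0,0],[0,0,-4,0,0,0]]'|grep -v rot; python3 plan.py 520.2 312 90 83.9;python3 - <<'E'
from h import *
im=vision.get_image("side"); a=cv2.resize(im[90:220,200:350],None,fx=4,fy=4,interpolation=cv2.INTER_CUBIC)
cv2.imwrite("pics/c8.png",np.clip(a*1.6,0,255).astype(np.uint8))
cv2.imwrite("pics/w8.png",np.clip(vision.get_image("wrist")*1.6,0,255).astype(np.uint8))
E
```

```text
t: 11.03
ee_pos: [0.5659, 0.0055, 0.0468]
contact_force: [0.1, 0.7, -3.0]
opening: 0.0215
t: 11.7
ee_pos: [0.5659, 0.0055, 0.0867]
contact_force: [-0.1, -0.5, -1.8]
opening: 0.0213
t 11.7 p [565.9   5.5  86.7] yaw 86.46 F [-0.1 -0.5 -1.8] M [-0.03 -0.02  0.01] op 0.0213
cm [30.31 -6.45 -0.33] deg [ 0.07 -0.01  2.56]
```

View pics/c8.png

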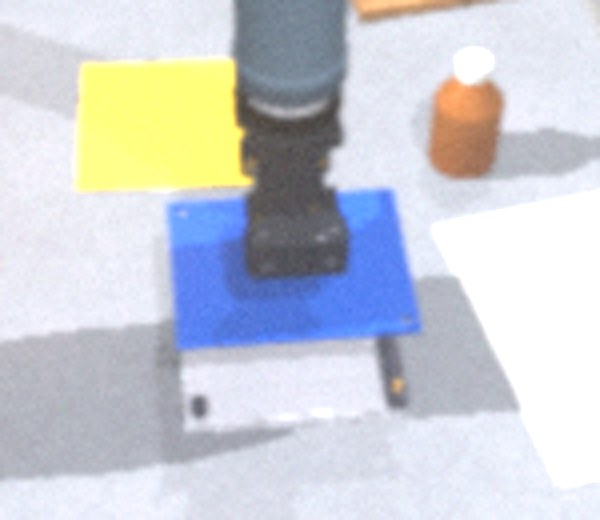

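View pics/w8.png

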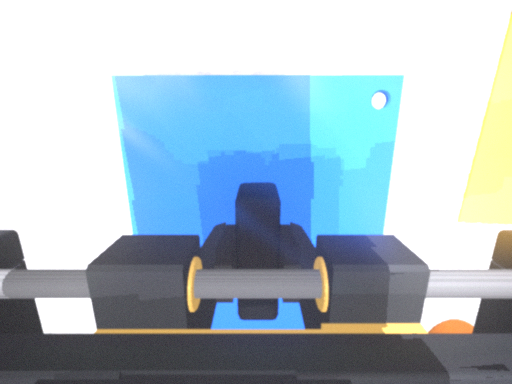

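```bash
python3 -m handwheel '[[0.3,-0.07,0,0,0,0],[0.9,-0.2,0,0,0,0],[1.8,-0.4,0,0,0,0.2],[3,-0.67,0,0,0,0.4],[4.6,-1,0,0,0,0.6],[6.3,-1.4,0,0,0,0.8],[8.1,-1.8,0,0,0,1],[10,-2.2,0,0,0,1.2],[11.9,-2.6,0,0,0,1.4],[13.8,-3,0,0,0,1.6]]'|grep -v rot; python3 -m handwheel '[[1.9,-0.5,0,0,0,0.1],[3.8,-0.95,0,0,0,0.2],[5.7,-1.4,0,0,0,0.3],[7.6,-1.85,0,0,0,0.4],[9.4,-2.3,0,0,0,0.5],[11,-2.7,0,0,0,0.6],[12.4,-3,0,0,0,0.7],[13.4,-3.2,0,0,0,0.8],[14,-3.35,0,0,0,0.9],[14.3,-3.4,0,0,0,0.9]]'|grep -v rot; python3 plan.py 518.2 312.5 -5 83.9
```

```text
t: 12.63
ee_pos: [0.5432, 0.1471, 0.0856]
contact_force: [-0.7, 0.3, -2.0]
opening: 0.0216
t: 13.47
ee_pos: [0.5225, 0.2915, 0.0857]
contact_force: [-0.1, -0.9, -3.1]
opening: 0.0218
t 13.47 p [522.5 291.5  85.7] yaw 84.01 F [-0.1 -0.9 -3.1] M [-0.01  0.02 -0.01] op 0.0218
cm [ 2.04 -0.65  9.07] deg [-0.02  0.    0.11]
```

Now I'll finish the traverse, let it settle, and check the mat margins before lowering.

```bash
python3 -m handwheel '[[0.5,-0.1,0.1,0,0,0],[1.1,-0.3,0.4,0,0,0.1],[1.6,-0.5,0.9,0,0,0.1],[1.9,-0.6,1.5,0,0,0.1],[2,-0.6,2.2,0,0,0.1],[2,-0.6,3,0,0,0.1],[2,-0.6,3.7,0,0,0.1],[2,-0.6,4.2,0,0,0.1],[2,-0.6,4.5,0,0,0.1],[2,-0.6,4.5,0,0,0.1]]'|grep -v rot; python3 -m handwheel '[[0,0,0,0,0,0],[0,0,0,0,0,0],[0,0,0,0,0,0]]'|grep -v rot;  python3 plan.py 518.2 312.5 -15 83.9
python3 - <<'E'
from m import *
np.set_printoptions(precision=1,suppress=True)
im=vision.get_image("top"); cv2.imwrite("pics/t9.png",cv2.resize(im[130:260,60:260],None,fx=4,fy=4,interpolation=cv2.INTER_CUBIC))
im=vision.get_image("side"); cv2.imwrite("pics/s9.png",cv2.resize(im[70:200,190:340],None,fx=4,fy=4,interpolation=cv2.INTER_CUBIC))
E
```

```text
t: 14.3
ee_pos: [0.5187, 0.3104, 0.0399]
contact_force: [-0.3, 0.6, -2.7]
opening: 0.0218
t: 14.55
ee_pos: [0.5194, 0.3112, 0.0412]
contact_force: [0.2, -0.5, -1.3]
opening: 0.0213
t 14.55 p [519.4 311.2  41.2] yaw 83.86 F [ 0.2 -0.5 -1.3] M [ 0.01  0.06 -0.03] op 0.0213
cm [ 0.11 -0.14  5.62] deg [ 0.04 -0.03 -0.04]
```

View pics/t9.png

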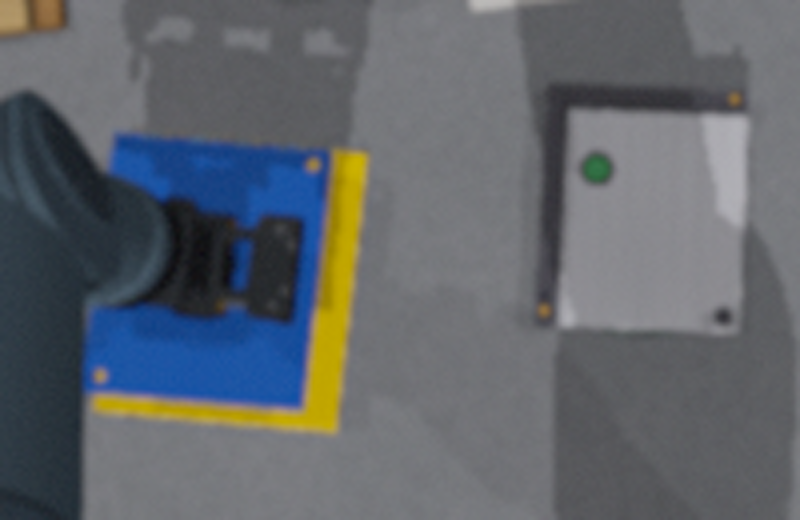

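View pics/s9.png

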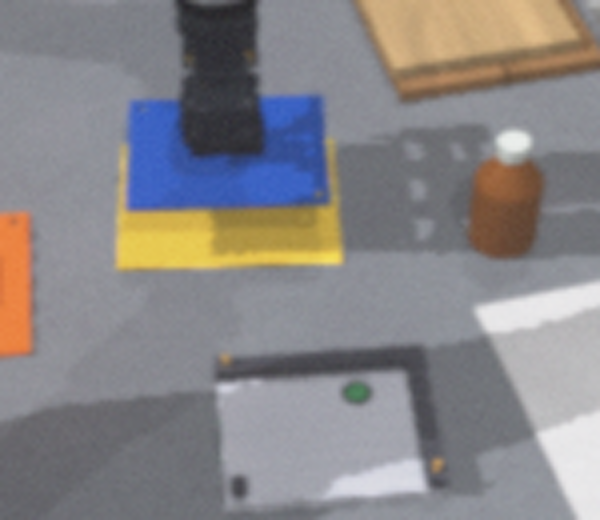

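Run:
```python
from h import *
np.set_printoptions(precision=1,suppress=True)
f=lambda p:np.array(p)/4+[60,130]-0.375
c=onplane("top",f([[115,135],[330,150],[303,408]]),.0662)*1000
print('cover',c[:,:2].ravel(),'centre',(c[0]+c[2])[:2]/2)
m=onplane("top",f([[369,152],[338,432]]),.003)*1000; print('mat right corners',m[:,:2].ravel())
v=(m[0]-m[1])[:2]; print(np.hypot(*v),np.degrees(np.arctan2(v[1],v[0])),'centre from edge',((m[0]+m[1])[:2]/2+90*np.array([-v[1],v[0]])/np.hypot(*v)))
g=onplane("top",f([[597,168]]),.012)*1000; print('green',g)
pins=onplane("top",f([[734,98],[543,311]]),.036)*1000; print('pins short,long',pins[:,:2])
```

```text
cover [617.8 377.5 604.5 224.8 421.3 242.1] centre [519.6 309.8]
mat right corners [613.8 211.2 405.  232.7]
209.90377788084263 -5.894523232480794 centre from edge [518.6 311.5]
green [[597.3  39.6  12. ]]
pins short,long [[643.7 -63.6]
 [489.1  77.4]]
```

```bash
python3 -m handwheel '[[0.05,-0.05,0.3,0,0,0],[0.12,-0.1,0.9,0,0,0],[0.12,-0.1,1.6,0,0,0],[0.12,-0.1,2.4,0,0,0],[0.12,-0.1,3.2,0,0,0],[0.12,-0.1,4,0,0,0],[0.12,-0.1,4.7,0,0,0],[0.12,-0.1,5.2,0,0,0],[0.12,-0.1,5.4,0,0,0],[0.12,-0.1,5.5,0,0,0]]'|grep -v rot; python3 -m handwheel '[[0,0,0,0,0,0],[0,0,0,0,0,0],[0,0,0.1,0,0,0],[0,0,0.2,0,0,0],[0,0,0.2,0,0,0]]'|grep -v rot;  python3 plan.py 518.4 312.6 -18 83.9
```

```text
t: 15.48
ee_pos: [0.5181, 0.3122, -0.0147]
contact_force: [-0.1, -1.1, -2.2]
opening: 0.0216
t: 15.9
ee_pos: [0.5183, 0.3124, -0.0161]
contact_force: [-0.6, 0.2, -2.5]
opening: 0.0215
t 15.9 p [518.3 312.4 -16.1] yaw 83.86 F [-0.6  0.2 -2.5] M [0.02 0.02 0.01] op 0.0215
cm [0.02 0.01 0.19] deg [ 0.01 -0.01 -0.04]
```

```bash
python3 -m handwheel '[[0,0,0.1,0,0,0],[0,0,0.15,0,0,0],[0,0,0.2,0,0,0],[0,0,0.2,0,0,0]]'|grep -v rot; python3 -m handwheel '[[0,0,0.05,0,0,0],[0,0,0.1,0,0,0],[0,0,0.1,0,0,0]]'|grep -v rot;  python3 plan.py 518.4 312.6 -18 83.9
```

```text
t: 16.23
ee_pos: [0.5183, 0.3123, -0.0182]
contact_force: [-0.8, -0.6, -1.6]
opening: 0.0217
t: 16.48
ee_pos: [0.5182, 0.3124, -0.0182]
contact_force: [-3.3, -2.0, 7.7]
opening: 0.0216
t 16.48 p [518.2 312.4 -18.2] yaw 83.86 F [-3.3 -2.   7.7] M [-0.37  0.7  -0.04] op 0.0216
cm [ 0.03  0.01 -0.02] deg [-0.01 -0.01 -0.04]
```

The cover has touched down (force +7.7 N). I'll release it and rise.

```bash
python3 -m handwheel '[[0,0,-0.05,0,0,0],[0,0,-0.05,0,0,0],[0,0,-0.05,0,0,0],[0,0,-0.05,0,0,0],[0,0,-0.05,0,0,0],[0,0,-0.05,0,0,0],[0,0,-0.05,0,0,0],[0,0,-0.05,0,0,0],[0,0,-0.05,0,0,0]]' 1|grep -v rot; python3 -m handwheel '[[0,0,-0.4,0,0,0],[0,0,-1.2,0,0,0],[0,0,-2.4,0,0,0],[0,0,-4,0,0,0],[0,0,-6,0,0,0],[0,0,-8,0,0,0],[0,0,-10,0,0,0],[0,0,-11.5,0,0,0],[0,0,-12.5,0,0,0],[0,0,-13,0,0,0]]'|grep -v rot
python3 - <<'E'
from m import *
np.set_printoptions(precision=1,suppress=True)
P=K("wrist"); w=vision.get_image("wrist"); cv2.imwrite("pics/w10.png",w)
c=max(blob(w,(105,120,30),(125,255,255)),key=cv2.contourArea)
print('cover wrist',cv2.minAreaRect((onplane("wrist",c[:,0],.007,P)[:,:2]*1000).astype(np.float32)))
c=max(blob(w,(20,120,60),(38,255,255)),key=cv2.contourArea)
print('mat wrist',cv2.minAreaRect((onplane("wrist",c[:,0],.003,P)[:,:2]*1000).astype(np.float32)))
E
python3 plan.py 401.1 -259.9 110 72.3
```

```text
t: 17.23
ee_pos: [0.5183, 0.3123, -0.0187]
contact_force: [-0.6, -0.1, -0.5]
opening: 0.0797
t: 18.07
ee_pos: [0.5192, 0.3129, 0.1138]
contact_force: [-0.2, 0.3, -0.3]
opening: 0.0881
cover wrist ((519.2604370117188, 311.6083984375), (154.20611572265625, 183.20118713378906), 83.77127075195312)
mat wrist ((519.5963745117188, 312.50909423828125), (180.2346649169922, 208.85389709472656), 83.77738952636719)
t 18.12 p [519.2 312.9 113.7] yaw 83.86 F [-0.1  0.7  0.3] M [ 0.04 -0.05  0.  ] op 0.0878
cm [-58.22  -5.61   0.23] deg [ 0.12 -0.13 11.56]
```

View pics/w10.png

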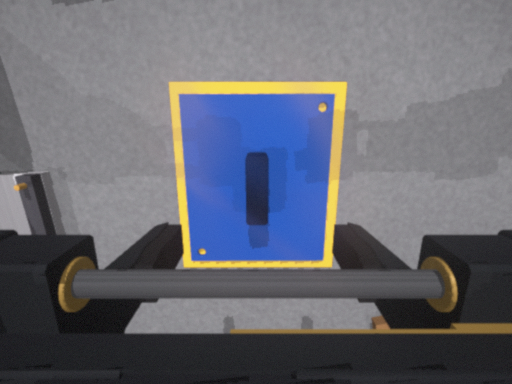

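The picture shows the blue cover framed evenly by yellow, within 1 mm and at the same yaw. Next is the oak block.

```bash
python3 -m handwheel '[[-0.8,-0.08,0,0,0,0.5],[-2.4,-0.23,0,0,0,1],[-4.8,-0.46,0,0,0,1.6],[-7.6,-0.73,0,0,0,2.2],[-10.6,-1.02,0,0,0,2.8],[-13.7,-1.32,0,0,0,3.4],[-16.8,-1.62,0,0,0,4],[-19.9,-1.92,0,0,0,4.6],[-23,-2.22,0,0,0,5.2],[-26.1,-2.52,0,0,0,5.8]]'|grep -v rot; python3 -m handwheel '[[-3.1,0.0,0,0,0,0.6],[-6.2,0,0,0,0,1.2],[-9.3,0,0,0,0,1.8],[-12.4,0,0,0,0,2.4],[-15.5,0,0,0,0,3],[-18.6,0,0,0,0,3.6],[-21.6,0,0,0,0,4.2],[-24.2,0,0,0,0,4.8],[-26.2,0,0,0,0,5.4],[-27.4,0,0,0,0,5.8]]'|grep -v rot; python3 -m handwheel '[[0,0,0,0,0,0],[0,0,0,0,0,0]]'|grep -v rot;  python3 plan.py 401.1 -259.9 110 72.3
```

```text
t: 18.95
ee_pos: [0.4634, 0.0534, 0.1104]
contact_force: [-1.0, -0.1, 1.0]
opening: 0.0879
t: 19.78
ee_pos: [0.4064, -0.215, 0.1106]
contact_force: [-0.9, 0.2, 0.1]
opening: 0.088
t: 19.95
ee_pos: [0.408, -0.212, 0.1108]
contact_force: [0.2, 0.6, -0.5]
opening: 0.0881
t 19.95 p [ 408.  -212.   110.8] yaw 72.21 F [ 0.2  0.6 -0.5] M [-0.02  0.05 -0.01] op 0.0881
cm [-4.77  0.81  0.08] deg [-0.08 -0.02 -0.09]
```

```bash
python3 -m handwheel '[[-0.6,0.1,0,0,0,0],[-1.6,0.3,0,0,0,0],[-2.8,0.5,0,0,0,0],[-3.9,0.7,0,0,0,0],[-4.5,0.8,0,0,0,0],[-4.7,0.8,0,0,0,0],[-4.7,0.8,0,0,0,0],[-4.7,0.8,0,0,0,0],[-4.7,0.8,0,0,0,0]]'|grep -v rot
python3 - <<'E'
from m import *
np.set_printoptions(precision=1,suppress=True)
P=K("wrist"); w=vision.get_image("wrist"); cv2.imwrite("pics/w11.png",w)
print('proj',proj("wrist",[[.401,-.26,.05]],P))
for c in blob(w,(10,60,100),(24,200,255),(258,150),200)[:3]:
    print('oak',cv2.boundingRect(c),cv2.minAreaRect((onplane("wrist",c[:,0],.05,P)[:,:2]*1000).astype(np.float32)))
E
python3 plan.py 401.1 -259.9 110 72.3
```

```text
t: 20.7
ee_pos: [0.402, -0.2591, 0.1112]
contact_force: [-0.5, 0.7, -0.2]
opening: 0.0883
proj [[257.2 194.7]]
oak (232, 142, 51, 98) ((399.3536376953125, -259.38916015625), (46.136619567871094, 93.23212432861328), 72.1888198852539)
oak (45, 136, 96, 88) ((351.0494384765625, -400.7716064453125), (93.26614379882812, 39.273372650146484), 15.474976539611816)
oak (230, 324, 282, 9) ((580.7024536132812, -188.84658813476562), (304.2520751953125, 10.383905410766602), 72.16676330566406)
t 20.75 p [ 402.  -259.1  111.3] yaw 72.31 F [ 0.6 -0.6 -0.8] M [ 0.01 -0.    0.01] op 0.0881
cm [-0.1  -0.06  0.13] deg [-0.01 -0.02  0.01]
```

View pics/w11.png

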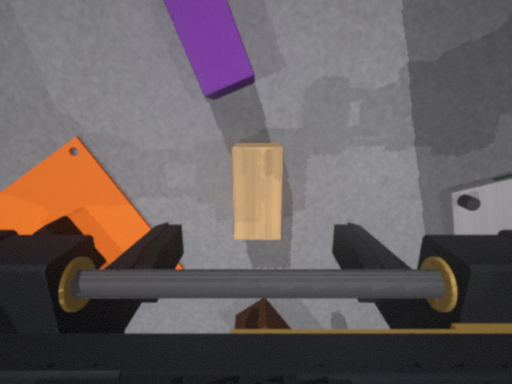

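```bash
python3 -m handwheel '[[-0.05,-0.04,0.6,0,0,0],[-0.1,-0.08,1.8,0,0,0.1],[-0.1,-0.08,3.4,0,0,0.1],[-0.1,-0.08,5.2,0,0,0.1],[-0.1,-0.08,7,0,0,0.1],[-0.1,-0.08,8.6,0,0,0.1],[-0.1,-0.08,9.8,0,0,0.1],[-0.1,-0.08,10.6,0,0,0.1],[-0.1,-0.08,11,0,0,0.1],[-0.1,-0.08,11.2,0,0,0.1]]'|grep -v rot; python3 -m handwheel '[[0,0,0.2,0,0,0],[0,0,0.5,0,0,0],[0,0,0.8,0,0,0],[0,0,1,0,0,0],[0,0,1,0,0,0]]'|grep -v rot; python3 plan.py 400.9 -259.9 -11 72.2
python3 - <<'E'
from h import *
w=vision.get_image("wrist"); cv2.imwrite("pics/w12.png",w)
im=vision.get_image("side"); a=cv2.resize(im[200:300,180:330],None,fx=4,fy=4,interpolation=cv2.INTER_CUBIC)
cv2.imwrite("pics/s12.png",np.clip(a*1.7,0,255).astype(np.uint8))
E
```

```text
t: 21.58
ee_pos: [0.4006, -0.2603, -0.0012]
contact_force: [-0.2, 0.1, 0.8]
opening: 0.0879
t: 22.0
ee_pos: [0.4008, -0.2604, -0.0108]
contact_force: [-0.3, 0.1, -0.1]
opening: 0.0881
t 22.0 p [ 400.8 -260.4  -10.8] yaw 72.16 F [-0.3  0.1 -0.1] M [ 0.02  0.05 -0.01] op 0.0881
cm [ 0.05 -0.    0.02] deg [-0.   -0.   -0.04]
```

View pics/w12.png

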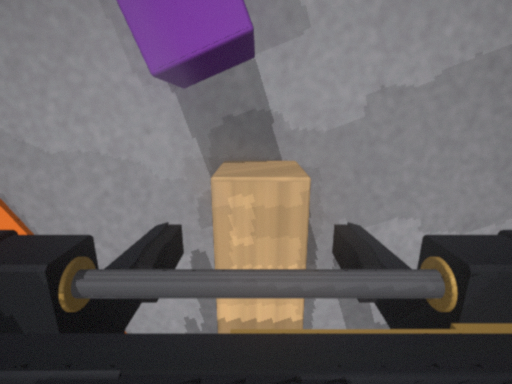

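View pics/s12.png

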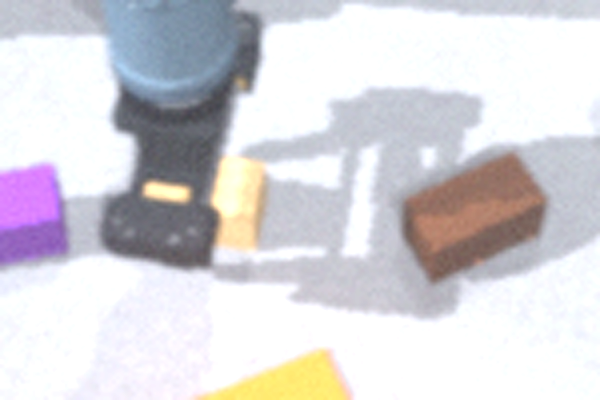

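```bash
python3 -m handwheel '[[0,0,0,0,0,0],[0,0,0,0,0,0],[0,0,0,0,0,0],[0,0,0,0,0,0],[0,0,0,0,0,0],[0,0,0,0,0,0],[0,0,0,0,0,0],[0,0,0,0,0,0],[0,0,0,0,0,0],[0,0,0,0,0,0]]' 0 40|grep -v rot; python3 -m handwheel '[[0,0,-0.1,0,0,0],[0,0,-0.3,0,0,0],[0,0,-0.6,0,0,0],[0,0,-1,0,0,0],[0,0,-1.5,0,0,0],[0,0,-2.1,0,0,0],[0,0,-2.8,0,0,0],[0,0,-3.5,0,0,0],[0,0,-4.2,0,0,0],[0,0,-4.8,0,0,0]]'|grep -v rot; python3 plan.py 500 -70 40 80
python3 - <<'E'
from h import *
w=vision.get_image("wrist"); cv2.imwrite("pics/w13.png",w)
im=vision.get_image("side"); a=cv2.resize(im[180:300,180:330],None,fx=4,fy=4,interpolation=cv2.INTER_CUBIC)
cv2.imwrite("pics/s13.png",np.clip(a*1.7,0,255).astype(np.uint8))
E
```

```text
t: 22.93
ee_pos: [0.4008, -0.2603, -0.0107]
contact_force: [-0.1, 0.5, 1.0]
opening: 0.0456
t: 23.77
ee_pos: [0.401, -0.2606, 0.0383]
contact_force: [1.1, 0.2, -1.0]
opening: 0.0456
t 23.77 p [ 401.  -260.6   38.3] yaw 72.15 F [ 1.1  0.2 -1. ] M [-0.   -0.04  0.  ] op 0.0456
cm [21.17  3.59 -0.17] deg [ 0.04  0.01 -7.85]
```

View pics/w13.png

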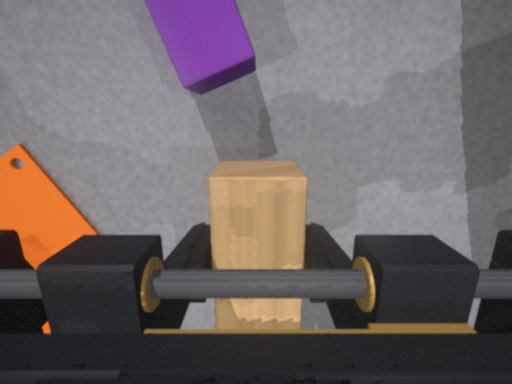

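View pics/s13.png

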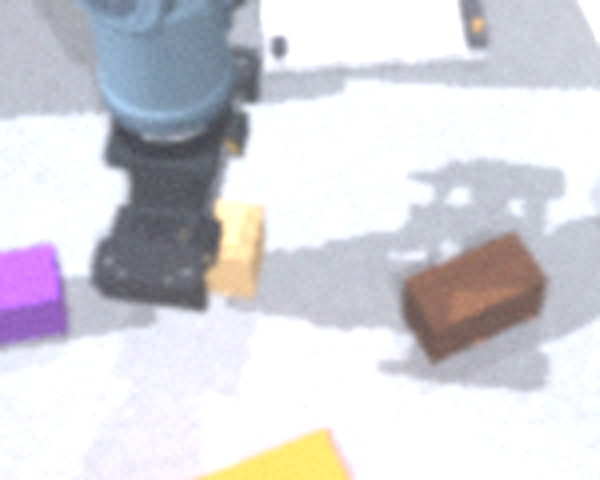

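Block is gripped (45.6 mm) and hanging level. I'll carry it to above the bed, short of the corner.

```bash
python3 -m handwheel '[[0.3,0.1,0,0,0,-0.3],[1.1,0.3,0,0,0,-0.8],[2.4,0.6,0,0,0,-1.5],[4.1,1.05,0,0,0,-2.3],[5.9,1.5,0,0,0,-3.1],[7.8,2,0,0,0,-3.9],[9.8,2.5,0,0,0,-4.7],[11.8,3,0,0,0,-5.5],[13.7,3.5,0,0,0,-6.3],[15.7,4,0,0,0,-7]]'|grep -v rot; python3 plan.py 580.7 24.6 40 86.5
```

```text
t: 24.7
ee_pos: [0.4872, -0.1215, 0.0368]
contact_force: [0.5, 0.2, -1.9]
opening: 0.0458
t 24.7 p [ 487.2 -121.5   36.8] yaw 79.26 F [ 0.5  0.2 -1.9] M [-0.02 -0.04 -0.06] op 0.0458
cm [16.09  6.46 -0.32] deg [-0.05 -0.01 -7.24]
```

```bash
python3 -m handwheel '[[1.9,0.75,-0.05,0,0,-0.8],[3.8,1.5,-0.1,0,0,-1.6],[5.7,2.3,-0.1,0,0,-2.4],[7.6,3,-0.1,0,0,-3.2],[9.4,3.75,-0.1,0,0,-4],[11.1,4.4,-0.1,0,0,-4.8],[12.6,5,-0.1,0,0,-5.6],[13.8,5.5,-0.1,0,0,-6.4],[14.6,5.8,-0.1,0,0,-7],[15,6,-0.1,0,0,-7.2]]'|grep -v rot;  python3 -m handwheel '[[0.2,0.1,0,0,0,0],[0.3,0.1,0,0,0,0],[0.3,0.1,0,0,0,0],[0.3,0.1,0,0,0,0],[0.3,0.1,0,0,0,0]]'|grep -v rot;  python3 plan.py 580.7 24.6 40 86.5
python3 - <<'E'
from h import *
w=vision.get_image("wrist"); cv2.imwrite("pics/w14.png",w)
im=vision.get_image("side"); a=cv2.resize(im[120:220,210:330],None,fx=5,fy=5,interpolation=cv2.INTER_CUBIC)
cv2.imwrite("pics/s14.png",np.clip(a*1.5,0,255).astype(np.uint8))
im=vision.get_image("top"); a=cv2.resize(im[130:230,170:280],None,fx=5,fy=5,interpolation=cv2.INTER_CUBIC)
cv2.imwrite("pics/t14.png",np.clip(a*1.5,0,255).astype(np.uint8))
E
```

```text
t: 25.53
ee_pos: [0.5746, 0.0141, 0.0382]
contact_force: [0.6, -0.3, -1.3]
opening: 0.0455
t: 25.95
ee_pos: [0.575, 0.0149, 0.0384]
contact_force: [0.8, -0.1, -1.6]
opening: 0.0455
t 25.95 p [575.   14.9  38.4] yaw 86.29 F [ 0.8 -0.1 -1.6] M [0.02 0.01 0.02] op 0.0455
cm [ 1.    0.51 -0.16] deg [-0.01  0.02 -0.21]
```

View pics/w14.png

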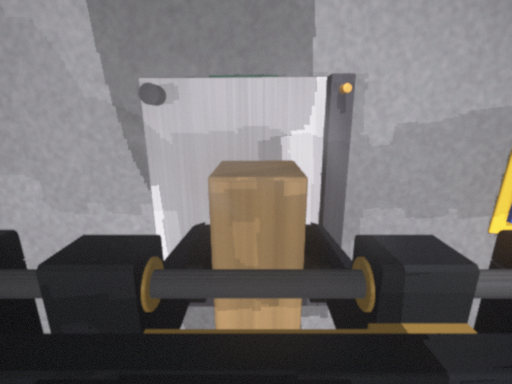

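View pics/s14.png

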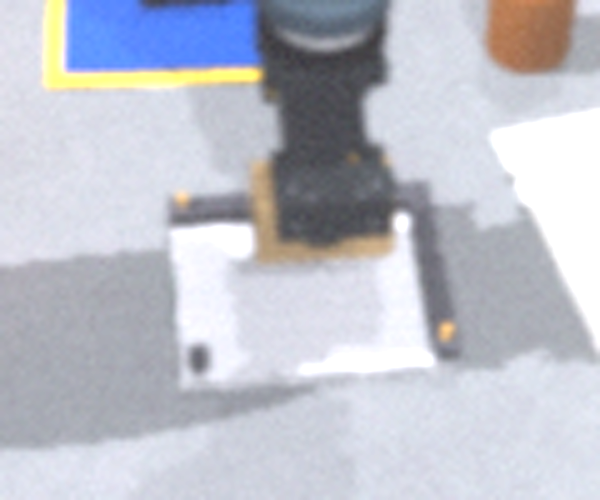

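View pics/t14.png

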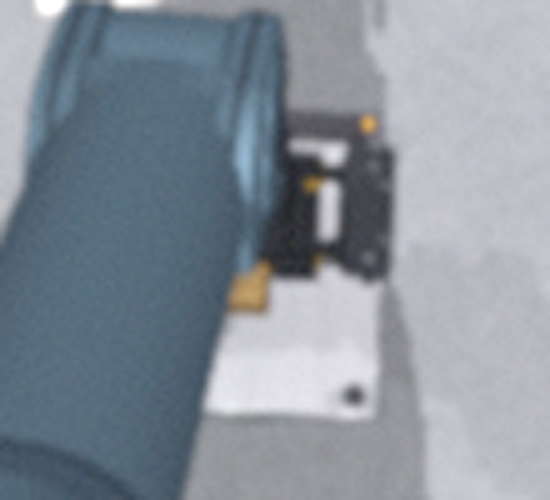

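```bash
python3 - <<'E'
from h import *
np.set_printoptions(precision=2,suppress=True)
P=K("wrist"); g=cv2.cvtColor(cv2.imread("pics/w14.png"),cv2.COLOR_BGR2GRAY).astype(float)
pts=[];pto=[]
for r in range(90,215,3):
    row=cv2.GaussianBlur(g[r:r+1,310:370],(5,1),0)[0]; d=np.diff(row); 
    i=int(np.argmin(d[:40])); pts.append((310+i+.5,r)); j=int(np.argmax(d[i+5:]))+i+5; pto.append((310+j+.5,r))
for n,p,z in(("inner",pts,.012),("outer",pto,.012),("outer top",pto,.026)):
    X=onplane("wrist",p,z,P)[:,:2]*1000
    l=cv2.fitLine(X.astype(np.float32),cv2.DIST_HUBER,0,.01,.01).ravel(); l[:2]*=np.sign(l[0])
    print(n,'angle',np.degrees(np.arctan2(l[1],l[0])),'y at x=597',l[3]+(597-l[2])*l[1]/l[0], p[0],p[-1])
E
python3 -m handwheel '[[0.05,0.05,0.3,0,0,-0.1],[0.1,0.05,0.8,0,0,-0.2],[0.1,0.1,1.4,0,0,-0.2],[0.1,0.1,2,0,0,-0.2],[0.1,0.1,2.6,0,0,-0.2],[0.1,0.1,3,0,0,-0.2],[0.1,0.1,3.3,0,0,-0.2],[0.1,0.1,3.4,0,0,-0.2],[0.1,0.1,3.4,0,0,-0.2]]'|grep -v rot; python3 plan.py 596.6 39.7 1.2 86.5
```

```text
inner angle -3.3629837 y at x=597 63.285248 (325.5, 90) (318.5, 213)
outer angle -3.3253613 y at x=597 83.64689 (343.5, 90) (343.5, 213)
outer top angle -3.3174167 y at x=597 78.95675 (343.5, 90) (343.5, 213)
t: 26.85
ee_pos: [0.5762, 0.0166, 0.0041]
contact_force: [-1.2, -1.0, -1.9]
opening: 0.0457
t 26.85 p [576.2  16.6   4.1] yaw 86.56 F [-1.2 -1.  -1.9] M [-0.03 -0.01  0.07] op 0.0457
cm [2.43 1.9  0.28] deg [-0.02  0.    0.06]
```

```bash
python3 -m handwheel '[[0,0,0.1,0,0,0],[0,0,0.2,0,0,0],[0,0,0.2,0,0,0]]'|grep -v rot; python3 -m handwheel '[[0,0,0.05,0,0,0],[0,0,0.05,0,0,0]]'|grep -v rot; python3 -m handwheel '[[0,0,0.05,0,0,0],[0,0,0.05,0,0,0]]'|grep -v rot;python3 plan.py 596.6 39.7 1.2 86.6
```

```text
t: 27.1
ee_pos: [0.5764, 0.0167, 0.0024]
contact_force: [-1.2, -1.1, -1.9]
opening: 0.0456
t: 27.27
ee_pos: [0.5764, 0.0166, 0.0019]
contact_force: [0.2, 0.3, -1.5]
opening: 0.0452
t: 27.43
ee_pos: [0.5765, 0.0166, 0.0014]
contact_force: [0.5, 0.1, -1.2]
opening: 0.0459
t 27.43 p [576.5  16.6   1.4] yaw 86.56 F [ 0.5  0.1 -1.2] M [ 0.06  0.03 -0.01] op 0.0459
cm [2.42 1.87 0.02] deg [ 0.01 -0.   -0.04]
```

```bash
for i in 1; do python3 -m handwheel '[[0,0,0.05,0,0,0],[0,0,0.05,0,0,0],[0,0,0.05,0,0,0]]'|grep -v rot; done; python3 -m handwheel '[[0,0,0.05,0,0,0],[0,0,0.05,0,0,0],[0,0,0.05,0,0,0]]'|grep -v rot;python3 plan.py 596.6 39.7 1.2 86.6
```

```text
t: 27.68
ee_pos: [0.5765, 0.0167, 0.0014]
contact_force: [-3.6, -0.4, 6.1]
opening: 0.0456
t: 27.93
ee_pos: [0.5765, 0.0167, 0.0014]
contact_force: [-4.1, -0.1, 10.7]
opening: 0.0456
t 27.93 p [576.5  16.7   1.4] yaw 86.55 F [-4.1 -0.1 10.7] M [-0.02  0.83 -0.03] op 0.0456
cm [2.42 1.87 0.02] deg [ 0.01 -0.02 -0.05]
```

```bash
python3 -m handwheel '[[0,0,-0.06,0,0,0],[0.2,0.15,-0.06,0,0,0],[0.5,0.4,-0.06,0,0,0],[0.8,0.65,-0.06,0,0,0],[1.2,0.9,-0.06,0,0,0],[1.5,1.15,-0.06,0,0,0],[1.8,1.35,-0.06,0,0,0],[2,1.5,-0.06,0,0,0],[2,1.5,-0.06,0,0,0],[2,1.5,-0.06,0,0,0]]'|grep -v rot;python3 plan.py 596.6 39.7 1.2 86.6
```

```text
t: 28.77
ee_pos: [0.5934, 0.0356, 0.0014]
contact_force: [-0.1, -1.0, 4.9]
opening: 0.0457
t 28.77 p [593.4  35.6   1.4] yaw 86.55 F [-0.1 -1.   4.9] M [-0.09  0.08  0.02] op 0.0457
cm [0.43 0.3  0.02] deg [ 0.08 -0.   -0.05]
```

Now I'll creep to the long rail first (tool +x).

```bash
python3 -m handwheel '[[0.1,0,0,0,0,0],[0.2,0,0,0,0,0],[0.3,0,0,0,0,0],[0.3,0,0,0,0,0]]'|grep -v rot; for k in 1; do python3 -m handwheel '[[0.08,0,0,0,0,0],[0.08,0,0,0,0,0],[0.08,0,0,0,0,0]]'|grep -v rot; done; python3 -m handwheel '[[0.06,0,0,0,0,0],[0.06,0,0,0,0,0],[0.06,0,0,0,0,0]]'|grep -v rot;python3 plan.py 596.6 39.7 1.2 86.6
```

```text
t: 29.1
ee_pos: [0.5935, 0.0379, 0.0014]
contact_force: [-0.1, -2.5, 4.9]
opening: 0.0458
t: 29.35
ee_pos: [0.5935, 0.0385, 0.0014]
contact_force: [-0.0, -2.6, 4.3]
opening: 0.0456
t: 29.6
ee_pos: [0.5935, 0.039, 0.0014]
contact_force: [-0.7, -3.0, 5.1]
opening: 0.046
t 29.6 p [593.5  39.    1.4] yaw 86.51 F [-0.7 -3.   5.1] M [-0.4   0.06 -0.04] op 0.046
cm [0.08 0.3  0.02] deg [ 0.09  0.05 -0.09]
```

```bash
python3 -m handwheel '[[0.06,0,0,0,0,0],[0.06,0,0,0,0,0],[0.06,0,0,0,0,0]]'|grep -v rot; python3 -m handwheel '[[0.06,0,0,0,0,0],[0.06,0,0,0,0,0],[0.06,0,0,0,0,0]]'|grep -v rot; python3 -m handwheel '[[0.06,0,0,0,0,0],[0.06,0,0,0,0,0],[0.06,0,0,0,0,0]]'|grep -v rot;python3 plan.py 596.6 39.7 1.2 86.6
```

```text
t: 29.85
ee_pos: [0.5936, 0.0396, 0.0014]
contact_force: [-0.0, -1.8, 5.8]
opening: 0.0454
t: 30.1
ee_pos: [0.5936, 0.0402, 0.0014]
contact_force: [-0.7, -3.0, 4.9]
opening: 0.0459
t: 30.35
ee_pos: [0.5936, 0.0401, 0.0014]
contact_force: [-0.9, -3.8, 5.0]
opening: 0.0457
t 30.35 p [593.6  40.1   1.4] yaw 86.5 F [-0.9 -3.8  5. ] M [-0.76  0.09  0.05] op 0.0457
cm [-0.03  0.3   0.02] deg [ 0.09  0.09 -0.1 ]
```

```bash
python3 -m handwheel '[[0.06,0,0,0,0,0],[0.06,0,0,0,0,0],[0.06,0,0,0,0,0]]'|grep -v rot; python3 -m handwheel '[[0,0.1,0,0,0,0],[0,0.2,0,0,0,0],[0,0.2,0,0,0,0]]'|grep -v rot; python3 -m handwheel '[[0,0.06,0,0,0,0],[0,0.06,0,0,0,0],[0,0.06,0,0,0,0]]'|grep -v rot;python3 -m handwheel '[[0,0.06,0,0,0,0],[0,0.06,0,0,0,0],[0,0.06,0,0,0,0]]'|grep -v rot;python3 plan.py 596.6 39.7 1.2 86.6
```

```text
t: 30.6
ee_pos: [0.5936, 0.0402, 0.0014]
contact_force: [0.2, -4.6, 5.4]
opening: 0.0457
t: 30.85
ee_pos: [0.5937, 0.0402, 0.0014]
contact_force: [-7.2, -5.0, 11.8]
opening: 0.0457
t: 31.1
ee_pos: [0.5937, 0.0402, 0.0014]
contact_force: [-7.7, -4.0, 13.8]
opening: 0.0456
t: 31.35
ee_pos: [0.594, 0.0402, 0.0014]
contact_force: [-8.3, -5.2, 14.5]
opening: 0.0456
t 31.35 p [594.   40.2   1.4] yaw 86.5 F [-8.3 -5.2 14.5] M [-0.73  1.53  0.24] op 0.0456
cm [-0.03  0.26  0.02] deg [-0.22  0.11 -0.1 ]
```

Run:
```python
from h import *
np.set_printoptions(precision=2,suppress=True)
P=K("wrist"); w=vision.get_image("wrist"); cv2.imwrite("pics/w15.png",w)
im=vision.get_image("side"); a=cv2.resize(im[130:210,230:320],None,fx=8,fy=7.5,interpolation=cv2.INTER_CUBIC)
cv2.imwrite("pics/s15.png",np.clip(a*1.6,0,255).astype(np.uint8))
yaw=np.radians(-3.4);R=np.array([[np.cos(yaw),-np.sin(yaw)],[np.sin(yaw),np.cos(yaw)]])
for st,z in (((-16,13),.062),((-16,59),.062),((-16,13),.012),((-16,59),.026),((-16,59),.012)):
    X=np.r_[[565.5,5.5]+R@np.array(st),z*1000]/1000; print(st,z,proj("wrist",X,P)[0])
a=w[60:290,180:380]; cv2.imwrite("pics/w15c.png",cv2.resize(np.clip(a*1.6,0,255).astype(np.uint8),None,fx=2.6,fy=2.6,interpolation=cv2.INTER_CUBIC))
```

```text
(-16, 13) 0.062 [207.17 180.01]
(-16, 59) 0.062 [307.99 179.72]
(-16, 13) 0.012 [221.4  162.71]
(-16, 59) 0.026 [297.02 166.26]
(-16, 59) 0.012 [293.95 162.49]
```

View pics/w15c.png

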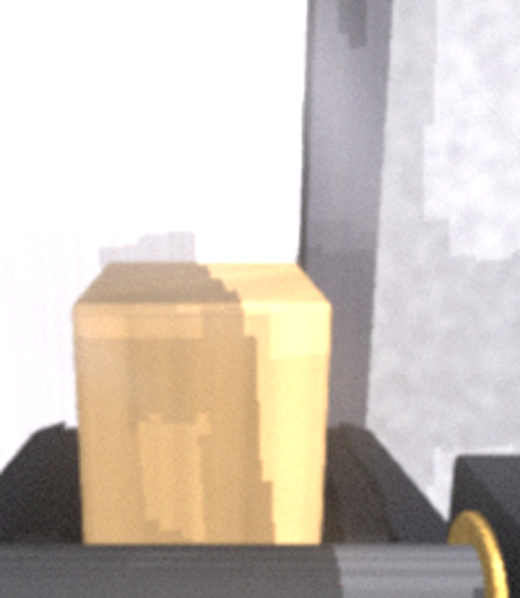

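View pics/s15.png

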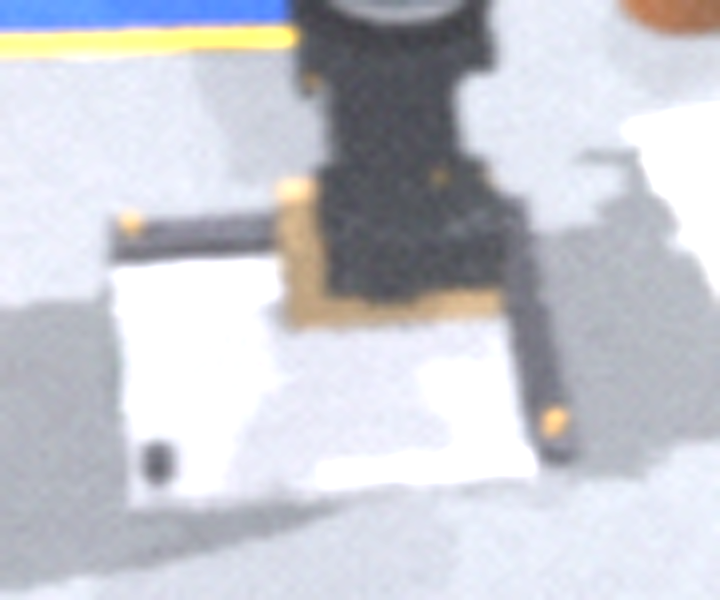

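```bash
python3 -m handwheel '[[0,0,0,0,0,0],[0,0,0,0,0,0],[0,0,0,0,0,0]]'|grep -v rot; python3 -m handwheel '[[0,0,-0.05,0,0,0],[0,0,-0.05,0,0,0],[0,0,-0.05,0,0,0]]'|grep -v rot; python3 -m handwheel '[[0,0.1,0,0,0,0],[0,0.1,0,0,0,0],[0,0.1,0,0,0,0]]'|grep -v rot;python3 -m handwheel '[[0,0,-0.05,0,0,0],[0,0,-0.05,0,0,0],[0,0,-0.05,0,0,0]]'|grep -v rot;python3 plan.py 596.6 39.7 1.2 86.6
```

```text
t: 31.7
ee_pos: [0.5941, 0.0402, 0.0014]
contact_force: [-7.7, -4.6, 14.2]
opening: 0.0457
t: 31.95
ee_pos: [0.5941, 0.0401, 0.0014]
contact_force: [-6.8, -4.7, 10.0]
opening: 0.0458
t: 32.2
ee_pos: [0.5952, 0.0401, 0.0014]
contact_force: [-6.4, -3.2, 8.9]
opening: 0.0454
t: 32.45
ee_pos: [0.5953, 0.0401, 0.0014]
contact_force: [-4.2, -4.6, 3.6]
opening: 0.046
t 32.45 p [595.3  40.1   1.4] yaw 86.51 F [-4.2 -4.6  3.6] M [-0.9   0.79  0.19] op 0.046
cm [-0.03  0.13  0.02] deg [-0.18  0.14 -0.09]
```

```bash
python3 -m handwheel '[[0,0.05,-0.02,0,0,0],[0,0.1,-0.02,0,0,0],[0,0.1,-0.02,0,0,0]]'|grep -v rot; python3 -m handwheel '[[0,0.1,0,0,0,0],[0,0.1,0,0,0,0],[0,0.1,0,0,0,0]]'|grep -v rot; python3 -m handwheel '[[0,0.1,0,0,0,0],[0,0.1,0,0,0,0],[0,0.1,0,0,0,0]]'|grep -v rot;python3 plan.py 596.6 39.7 1.2 86.6
```

```text
t: 32.7
ee_pos: [0.5963, 0.04, 0.0015]
contact_force: [-3.1, -4.4, 3.1]
opening: 0.0459
t: 32.95
ee_pos: [0.5967, 0.04, 0.0015]
contact_force: [-5.3, -4.6, 4.9]
opening: 0.0457
t: 33.2
ee_pos: [0.5966, 0.04, 0.0015]
contact_force: [-8.3, -4.2, 7.9]
opening: 0.0456
t 33.2 p [596.6  40.    1.5] yaw 86.51 F [-8.3 -4.2  7.9] M [-0.83  1.53  0.17] op 0.0456
cm [-0.03  0.    0.03] deg [-0.37  0.13 -0.09]
```

```bash
python3 -m handwheel '[[0.05,0,-0.03,0,0,0],[0.1,0.05,-0.05,-0.15,0,0],[0.15,0.05,-0.05,-0.3,0,0],[0.15,0.05,-0.05,-0.3,0,0],[0.15,0.05,-0.05,-0.3,0,0]]';python3 plan.py 596.6 39.7 1.2 86.6
python3 - <<'E'
from h import *
P=K("wrist"); w=vision.get_image("wrist")
im=vision.get_image("side"); a=cv2.resize(im[130:210,230:320],None,fx=8,fy=7.5,interpolation=cv2.INTER_CUBIC)
cv2.imwrite("pics/s16.png",np.clip(a*1.6,0,255).astype(np.uint8))
yaw=np.radians(-3.4);R=np.array([[np.cos(yaw),-np.sin(yaw)],[np.sin(yaw),np.cos(yaw)]])
for st,z in (((-16,13),.062),((-16,59),.062),((-16,59),.026)):
    X=np.r_[[565.5,5.5]+R@np.array(st),z*1000]/1000; print(st,z,proj("wrist",X,P)[0].round(1))
a=w[60:290,180:380]; cv2.imwrite("pics/w16c.png",cv2.resize(np.clip(a*1.6,0,255).astype(np.uint8),None,fx=2.6,fy=2.6,interpolation=cv2.INTER_CUBIC))
E
```

```text
t: 33.62
ee_pos: [0.5968, 0.04, 0.0015]
ee_rot: [[0.061, 0.998, -0.002], [0.998, -0.061, -0.004], [-0.004, -0.002, -1.0]]
contact_force: [-7.5, -7.3, 4.2]
opening: 0.0458
t 33.62 p [596.8  40.    1.5] yaw 86.48 F [-7.5 -7.3  4.2] M [-1.48  1.55  0.21] op 0.0458
cm [-0.03 -0.02  0.03] deg [-0.09  0.23 -0.12]
(-16, 13) 0.062 [206.6 174.3]
(-16, 59) 0.062 [308. 174.]
(-16, 59) 0.026 [297.1 161.6]
```

View pics/w16c.png

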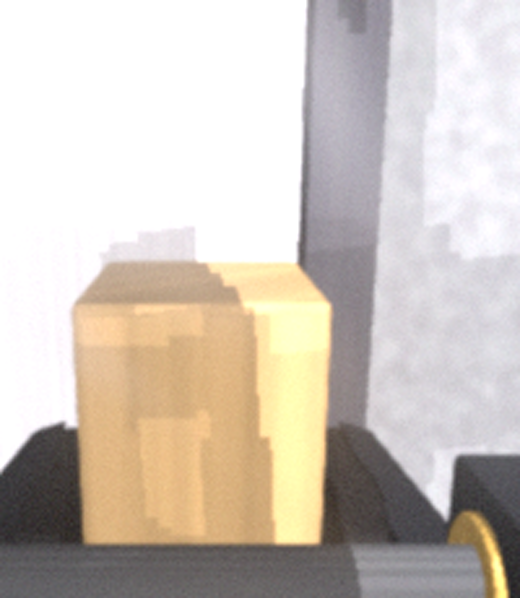

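View pics/s16.png

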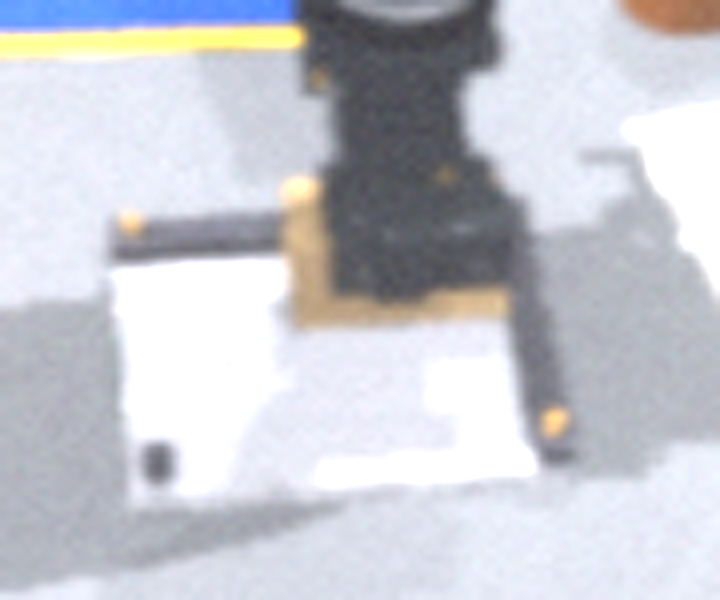

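```bash
python3 -m handwheel '[[-0.1,0,-0.03,0,0,0],[-0.1,0.05,-0.03,0,0,0],[-0.1,0.1,-0.03,0,0,0],[-0.1,0.1,-0.03,0,0,0]]'|grep -v rot;python3 plan.py 596.6 39.7 1.2 86.6; python3 -m handwheel '[[0,0.05,-0.02,0,0,0],[0,0.1,-0.02,0,0,0],[0,0.1,-0.02,0,0,0]]'|grep -v rot;python3 plan.py 596.6 39.7 1.2 86.6
```

```text
t: 34.05
ee_pos: [0.5967, 0.04, 0.0015]
contact_force: [-10.1, -4.7, 5.3]
opening: 0.0459
t 34.05 p [596.7  40.    1.5] yaw 86.51 F [-10.1  -4.7   5.3] M [-1.03  1.86  0.22] op 0.0459
cm [-0.03 -0.01  0.03] deg [-0.22  0.18 -0.09]
t: 34.3
ee_pos: [0.5967, 0.04, 0.0015]
contact_force: [-12.0, -4.0, 6.3]
opening: 0.0455
t 34.3 p [596.7  40.    1.5] yaw 86.51 F [-12.   -4.    6.3] M [-0.98  2.31  0.12] op 0.0455
cm [-0.03 -0.01  0.03] deg [-0.33  0.18 -0.09]
```

```bash
python3 -m handwheel '[[0.05,0,-0.02,-0.1,0,0],[0.1,0,-0.04,-0.2,0,0],[0.15,0,-0.04,-0.2,0,0],[0.2,0,-0.04,-0.2,0,0],[0.2,0,-0.04,-0.2,0,0],[0.2,0,-0.04,-0.2,0,0]]'|grep -v rot;python3 plan.py 596.6 39.7 1.2 86.6;  python3 -m handwheel '[[0,0,0,0,0,0],[0,0,0,0,0,0],[0,0,0,0,0,0],[0,0,0,0,0,0],[0,0,0,0,0,0],[0,0,0,0,0,0]]'|grep -v rot
python3 - <<'E'
from m import *
np.set_printoptions(precision=1,suppress=True)
t=vision.get_image("top"); cv2.imwrite("pics/t17.png",t); s=vision.get_image("side"); cv2.imwrite("pics/s17.png",s)
t0=cv2.imread("pics/top0.png"); s0=cv2.imread("pics/side0.png")
# untouched objects in side view: difference around dark block, jar, bottle
for n,(x0,y0,x1,y1) in dict(dark=(275,232,325,275),jar=(328,218,362,255),bottle=(300,98,332,140),purple=(155,235,202,272)).items():
    print(n,'meandiff',np.abs(cv2.absdiff(s0[y0:y1,x0:x1],s[y0:y1,x0:x1])).mean().round(1))
c=max(blob(s,(105,120,40),(125,255,255)),key=lambda c:-abs(cv2.boundingRect(c)[1]-120)+cv2.contourArea(c)/1000); print('blue side',cv2.boundingRect(c))
print(arm.state()["contact_force"],arm.state()["t"])
E
```

```text
t: 34.8
ee_pos: [0.5968, 0.04, 0.0016]
contact_force: [-9.4, -8.7, 2.8]
opening: 0.046
t 34.8 p [596.8  40.    1.6] yaw 86.46 F [-9.4 -8.7  2.8] M [-1.78  2.07  0.32] op 0.046
cm [-0.03 -0.02  0.04] deg [-0.11  0.3  -0.14]
t: 35.3
ee_pos: [0.5969, 0.04, 0.0016]
contact_force: [-9.5, -8.0, 2.3]
opening: 0.0457
dark meandiff 4.4
jar meandiff 5.1
bottle meandiff 4.4
purple meandiff 4.2
blue side (224, 107, 45, 27)
[-9.7 -9.   2.5] 35.4
```

View pics/s17.png

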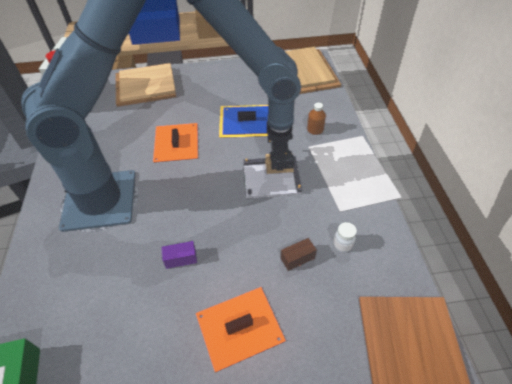

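View pics/t17.png

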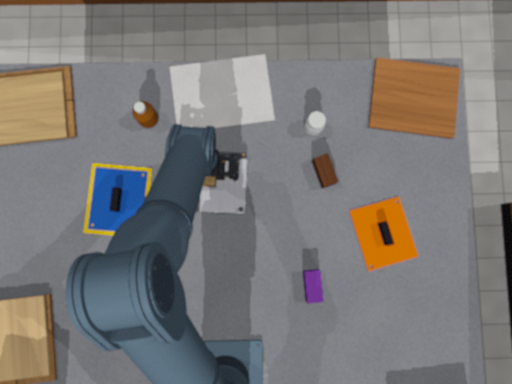

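```bash
python3 -m handwheel '[[0,0,0.01,-0.05,0.1,-0.05],[0,0,0.02,-0.1,0.2,-0.1],[0,0,0.02,-0.1,0.3,-0.1],[0,0,0.02,-0.1,0.3,-0.1],[0,0,0.02,-0.1,0.3,-0.1],[0,0,0.02,-0.1,0.3,-0.1]]'|grep -v rot;python3 plan.py 596.6 39.7 1.2 86.6;  python3 -m handwheel '[[0,0,0,0,0,0],[0,0,0,0,0,0],[0,0,0,0,0,0],[0,0,0,0,0,0],[0,0,0,0,0,0],[0,0,0,0,0,0]]'|grep -v rot;python3 plan.py 596.6 39.7 1.2 86.6
```

```text
t: 35.9
ee_pos: [0.5969, 0.0401, 0.0015]
contact_force: [-10.3, -8.3, 3.9]
opening: 0.0456
t 35.9 p [596.9  40.1   1.5] yaw 86.53 F [-10.3  -8.3   3.9] M [-1.85  2.14  0.13] op 0.0456
cm [-0.04 -0.03  0.03] deg [-0.   -0.01 -0.07]
t: 36.4
ee_pos: [0.5969, 0.0401, 0.0014]
contact_force: [-9.7, -8.2, 3.7]
opening: 0.0459
t 36.4 p [596.9  40.1   1.4] yaw 86.54 F [-9.7 -8.2  3.7] M [-1.84  2.13  0.1 ] op 0.0459
cm [-0.04 -0.03  0.02] deg [-0.01 -0.01 -0.06]
```

The tool is level and the forces are steady: about 10 N on the short rail and 8 N on the long rail. I'll hand in now.

```bash
python3 -c "
from bench import job_done; print(job_done())"
```

```text
the job is handed in; nothing more can be done
None
```

I laid the blue cover on the yellow mat and handed the job in with the oak block pressed into the corner, at about 36 s of the 69 s allowed.

- **Cover:** it was lifted straight off the pins and set down without dropping. The wrist view put its centre within about 1 mm of the mat's, at the same angle.
- **Oak block:** it was set upright on the bed, slid against the long rail, then against the short rail. The last readings were steady: about 9.7 N on the short rail, 8.2 N on the long rail, the tool level, and the gripper still holding at 45.9 mm.
- **Left alone:** the dark block, bottle, jar and purple block matched the first side picture.

Things that went wrong or disagreed:
- **First grasp missed:** the fingers shut above the cover's bar without touching it. The wrist and side pictures showed the real fingertips about 35 mm short of the reported TCP. I allowed for that in every later grasp.
- **Sticking short of the rail:** on the first push the block stuck about 3 mm away. Easing the downward force let it slide on, and at the final stop extra push only raised the force.
- **Corner position:** the wrist view puts the block about 1 mm further in than my station estimate, within calibration error. The far end touching the short rail was judged from the side view and the forces, because the wrist and top cameras could not see it.

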